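Clamp a receipt book in the book press

TASK

Put the long narrow receipt book lengthwise on the bed of the book press, centred, and push it in under the pad until its end rests against the back stop. Then turn the press's T-handle clockwise until the rising resistance shows the book is firmly clamped, without crushing it, and last turn the lock knob on the column clockwise until it bites and give it an eighth of a turn (45 degrees) more. Leave the other things on the table where they are.

Things in the scene. Friction and masses are not known exactly. Their poses are not given: they have to be found in the camera images.
- press: Fixed grey C-frame book press. Origin on the table below the vertical screw spindle's axis; own +x runs from the open throat to the column, +z up. Flat bed: top at z 30 mm, x -125 to +160, y -65 to +65. Back stop: low bar across the bed, face at x +60, top at z 52. Column x +100 to +160, 60 wide; arm (46 wide, z 99 to 135) from it to x -30; 42 mm nut round the spindle to z 145.
- bed_seat (a point): Point on the bed's top surface (30 mm above the table) over which the book's centre lies when seated: press x -25, y 0. Axes as the press. The throat is open to -x and to both sides.
- book_center (a point): Centre (half-way up, 17 mm) of the receipt book: a loose, rigid dark hardback, 170 mm long (own x), 58 mm wide (own y), 34 mm thick (own z), about 0.3 kg, lying flat on the table. The two ends are alike: either may lead.
- pad: Round steel pad 52 mm across under the spindle. Origin: centre of its underside, at first 4 to 7.5 mm above the top of a book lying on the bed. It goes down without turning, 5 mm per radian of handle turn, and is sprung: once it touches the book, the clamping force grows by about 70 N (felt as 0.35 N m more handle torque) per radian.
- handle_mid (a point): Middle of the T-handle, 187 mm above the table: steel bar 90 mm long (own x), 14 x 14 mm, 18 mm balls at the ends; below it the spindle is 12 mm thick for 30 mm. Own z up, the turning axis. Clockwise from above lowers pad and bar. Turns freely with 0.28 N m, stays where left; touches the book after 0.75 to 1.5 rad. Right is 40 N (+0.2 N m, about 0.55 rad past touch); 20 to 90 N will do.
- knob_grip (a point): Grip point of the black lock knob on top of the column (press x +130, y 0), 171 mm above the table: a bar 56 mm long (own x), 17 wide (own y), z 151 to 185 mm, on a 54 mm disc. Own z up, the turning axis. Clockwise from above tightens: first 0.3 to 0.6 rad of easy play (0.04 N m), then it bites and takes about 0.3 N m. Stays where left.
- lock_collar (a joint): How far (rad) the lock knob has been turned clockwise beyond the point where it bites. 0 until then; an eighth of a turn is 0.785.
- square_book: Bystander: a shorter, wider dark book 100 x 85 x 45 mm.
- pen_cup: Bystander: black cup, 80 mm across, 100 mm high.
- glue_bottle: Bystander: white bottle, 56 mm across, 140 mm high.
- stapler: Bystander: dark stapler, 150 x 36 mm, 48 mm high.
- pressing_board: Bystander: plywood board 160 x 100 x 18 mm.
- punch: Bystander: hole punch 100 x 120 mm, 62 mm high.
- tape_roll: Bystander: cardboard-brown roll lying flat, 90 mm across, 24 mm high.
Mind the look-alikes: they are no part of the job. Leave any blue or yellow look-alike of the part that bears book_center alone.

How it is judged:
By the outcome, as a careful person would: the job done as asked, in the order asked, and still so for the second after the job is handed in, with the robot touching nothing.
It also fails if it takes over 72 s, if anything falls off the work surface, if the arm or the gripper's body presses on something with over 40 N, if the wrist force passes 120 N, or if a joint passes its speed limit or range.

ROBOT

A 7-joint arm with a two-finger parallel gripper is mounted at the origin on the work surface. World frame = base frame: x ahead of the robot, y to its left, z up, the work surface at z = 0. Lengths are in m, angles in rad, forces in N, time in s.
With the tool pointing down it reaches from about 0.4 to 0.85 m from the base axis. Payload 4.5 kg.
Tool frame: the origin (TCP) lies midway between the tips of the shut fingers; the grasp point (between the pads) lies 19 mm behind it; z points along the fingers, y is the direction in which the jaws open and shut (so a half turn about z gives the same grasp; the last joint's range is limited). The gripper opens to 88 mm and grips with 3 to 60 N. Pads are 18 mm wide; open, the fingers measure 123 mm over their backs; the gripper's body (75 mm by 187 mm) begins 45 mm behind the grasp point.
Start: joints at [1.145, 0.689, -0.195, 1.565, 0.157, 0.902, -0.215], TCP at [0.277, -0.56, 0.216] pointing down, gripper open.
Joint ranges: [-3.01, 3.01], [-0.46, 2.08], [-1.47, 1.51], [0.13, 2.56], [-1, 4.14], [0.04, 2.09], [-2.66, 2.66]. Speed limits (rad/s): [2.57, 2.57, 3.14, 3.14, 3.14, 3.14, 3.14].

INTERFACE

Orientations are given as a unit quaternion [x, y, z, w].
In Python, from plant import r gives the robot as it stands.
- The arm moves only by the tool play_rows, never from a script. Its argument "targets" is a list of rows, each an object of numbers: "jaw": the closure, from 0 (fully open) to 1 (shut); "dx", "dy", "dz": the shift along the tool's x, y, z in m; "yaw": the turn about the tool's z in rad. A call has exactly 5 rows; each row shifts and turns the pose as measured when the row begins, along the tool's axes as they then stand; what a row does not reach is not made up. A row lasts 1/10 s, in which the tool goes at most 50 mm and 8.59 degrees, less where a joint would pass 70% of its speed; a pose out of reach is approached as far as the arm can. A call with a gripper value outside its range is refused whole. The fingers move at their own pace and stop on an object; "squeeze" is the grip in N (left out, the last holds). Time passes only in rows, so rows that do not move let the fingers close, or fill a call up. It gives the time, the measured TCP pose, the force and the opening at its end, in the units of the state.
- r.get_state(): the state, without advancing time (a new reading comes with each control period).
- r.snapshot(name): name is "side" or "top" or "wrist"; returns a dict with "frame" (420x560x3 uint8, red, green, blue), "z_map" (420x560 float32, m along the optical axis (not along the pixel's ray), 0 where there is no reading), "mtx" (3x3 intrinsics, pixels), "position" and "orientation" of the camera in the world; the wrist camera has in their place "T_tool_cam" (4x4, takes a point from camera to tool coordinates, whose origin is the TCP and whose axes are the flange's). Camera axes: x right, y up, looking along -z (the intrinsics and any distortion apply to the point x, -y, -z); pixel columns grow to the right and rows downward; lengths in m; the calibration is good to about 2 mm. The wrist camera is an equidistant fisheye: a pixel r from the principal point sees the ray r / f radians off the axis. A picture is of the moment at which its call begins: read the wrist's pose just before it.
- r.finish_job(): hands the job in, once; it reports no verdict.
The state is a dict: "clock": time; "q": joint angles; "qd": joint speeds; "joint_torque": joint torques, N m; "tool_pos": TCP position; "eef_rot": TCP orientation; "contact_force": force on the tool from outside, world axes, zero at the start; "moment": the same for the moment, N m; "opening": opening from 0.0 (shut) to 1.0 (fully open).
Only numpy, scipy, OpenCV 4.12 (cv2) and the standard library are available. Lean on these libraries where they do the work, as an engineer would, in place of code of your own. Each camera call takes 0.05 s, during which the arm holds its last target.

## Working session

There is one attempt and no reset: what is moved stays moved. The work goes in short steps, Python scripts to look and compute and a tool call to move; the robot and the scene stay as the last step left them, time stands still between calls to the robot, and variables do not carry over. Pictures are saved under pics/ and viewed, and the job is handed in when it is done.

Besides the shell and the picture viewer there is one more tool, called as name(argument=value, ...) on one line, values as JSON. play_rows: Moves the arm, as the interface text tells. Its arguments: {"type":"object","properties":{"targets":{"type":"array"},"squeeze":{"type":"number"}},"required":["targets"]}

```bash
ls; mkdir -p pics; python3 - <<'E'
from plant import r
import cv2,numpy as np,pickle
s=r.get_state();print(s)
for n in("side","top"):
    d=r.snapshot(n);pickle.dump(d,open(n+'.pkl','wb'))
    cv2.imwrite(f'pics/{n}0.png',d['frame'][:,:,::-1]);print(n,d['mtx'],d['position'],d['orientation'],[k for k in d])
E
```

```text
pics
{'clock': 0.0, 'q': array([ 1.14479838,  0.68999334, -0.19453305,  1.56637131,  0.15733189,
        0.9025068 , -0.21507545]), 'qd': array([-0.0005909 , -0.00172978,  0.00071779,  0.00239713,  0.00084081,
       -0.00076653, -0.00079846]), 'joint_torque': array([ 4.10324938e-04, -5.27557182e+01, -1.26687974e+00, -1.53432637e+01,
       -5.27158077e-02,  6.46778994e-03,  1.84190194e-04]), 'tool_pos': array([ 0.2769993 , -0.55948961,  0.21489747]), 'eef_rot': array([ 9.73672261e-01,  2.27950529e-01, -2.87155638e-04, -8.96050899e-04]), 'contact_force': array([-0.18883178, -0.10629452,  0.70243939]), 'moment': array([ 0.00825686, -0.04558891, -0.0385382 ]), 'opening': 0.9969446447965673}
side [[389.99244404   0.         281.853463  ]
 [  0.         389.99244404 207.75496567]
 [  0.           0.           1.        ]] [-0.20010511  0.74197643  0.78736934] [-0.17771208  0.46705113  0.80310556 -0.32450442] ['frame', 'z_map', 'mtx', 'position', 'orientation']
top [[468.56506977   0.         278.48667256]
 [  0.         468.56506977 204.2404916 ]
 [  0.           0.           1.        ]] [ 0.29126161 -0.04520499  1.34341008] [ 0.05978258 -0.0721488  -0.6984328   0.70951549] ['frame', 'z_map', 'mtx', 'position', 'orientation']
```

View pics/side0.png

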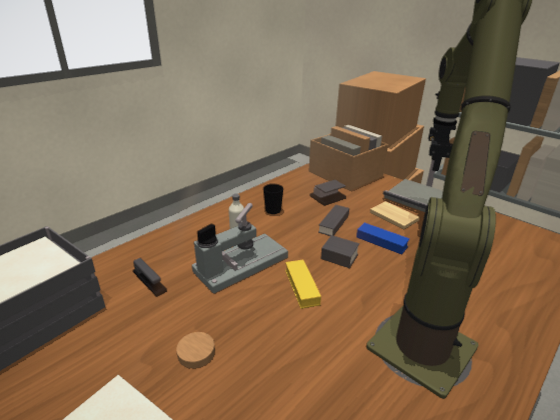

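View pics/top0.png

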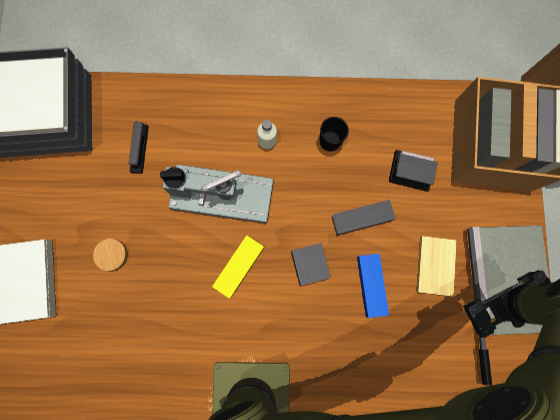

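Candidates in the top view are the dark long book (363,217), square book (311,264), stapler (138,147), punch (413,170), blue look-alike (372,285) and yellow look-alike (238,267). I choose the dark long one at (363,217) and will check it in a crop.

```bash
cat > h.py <<'E'
import numpy as np,cv2,pickle
from scipy.spatial.transform import Rotation as R
def cloud(d):
    z=d['z_map'];K=d['mtx'];v,u=np.mgrid[:z.shape[0],:z.shape[1]]
    p=np.stack([(u-K[0,2])/K[0,0]*z,-(v-K[1,2])/K[1,1]*z,-z],-1)
    P=p@R.from_quat(d['orientation']).as_matrix().T+d['position']
    P[z<=0]=np.nan
    return P
def ray(d,u,v,h):
    K=d['mtx'];q=R.from_quat(d['orientation']).apply([(u-K[0,2])/K[0,0],-(v-K[1,2])/K[1,1],-1])
    return d['position']+q*(h-d['position'][2])/q[2]
E
python3 - <<'E'
from h import *
d=pickle.load(open('top.pkl','rb'));P=cloud(d)
f=d['frame'][:,:,::-1]
def show(n,x0,x1,y0,y1,k):cv2.imwrite(n,cv2.resize(f[y0:y1,x0:x1],None,fx=k,fy=k,interpolation=cv2.INTER_CUBIC))
show('pics/c_top_press.png',150,290,150,235,5);show('pics/c_top_book.png',280,420,180,300,5)
s=pickle.load(open('side.pkl','rb'));f=s['frame'][:,:,::-1]
show('pics/c_side.png',180,320,190,300,5)
t=P[330:350,100:200,2];print('table z',np.nanmedian(t))
reg=np.zeros(P.shape[:2],bool);reg[190:245,320:405]=1
m=reg&(P[...,2]>0.02);p=P[m];print(m.sum(),np.nanmedian(p[:,2]))
c,wh,a=cv2.minAreaRect(p[:,:2].astype(np.float32)*1000);print('book',c,wh,a)
# press heights
for lo,hi in((.02,.04),(.045,.06),(.09,.14),(.14,.16),(.165,.2)):
    reg=np.zeros(P.shape[:2],bool);reg[155:230,155:285]=1
    m=reg&(P[...,2]>lo)&(P[...,2]<hi);p=P[m]
    c,wh,a=cv2.minAreaRect(p[:,:2].astype(np.float32)*1000);print(lo,hi,m.sum(),np.nanmedian(p[:,2]),p.mean(0),c,wh,a)
E
```

```text
table z -0.0014598455306482627
1224 0.03277500811445655
book (498.20074462890625, -281.406005859375) (69.23939514160156, 231.95449829101562) 19.914894104003906
0.02 0.04 2901 0.028732611613899284 [0.55670676 0.07247052 0.02882426] (570.734375, 99.36365509033203) (284.788818359375, 131.76849365234375) 82.6163558959961
0.045 0.06 83 0.05065498456321604 [0.55504646 0.1668561  0.0512479 ] (587.1163330078125, 180.96170043945312) (98.12596893310547, 88.78964233398438) 72.9258041381836
0.09 0.14 859 0.13259586560970194 [0.57025351 0.14479477 0.12945699] (576.8579711914062, 146.40383911132812) (190.38307189941406, 61.300270080566406) 82.74954223632812
0.14 0.16 305 0.1473455101506802 [0.57264847 0.16209593 0.14752334] (570.18310546875, 149.38291931152344) (171.5102081298828, 55.430747985839844) 77.2403335571289
0.165 0.2 442 0.18886948197878228 [0.57362956 0.13317623 0.18787267] (566.4751586914062, 136.05374145507812) (55.58796691894531, 204.22450256347656) 1.1528035402297974
```

View pics/c_top_press.png

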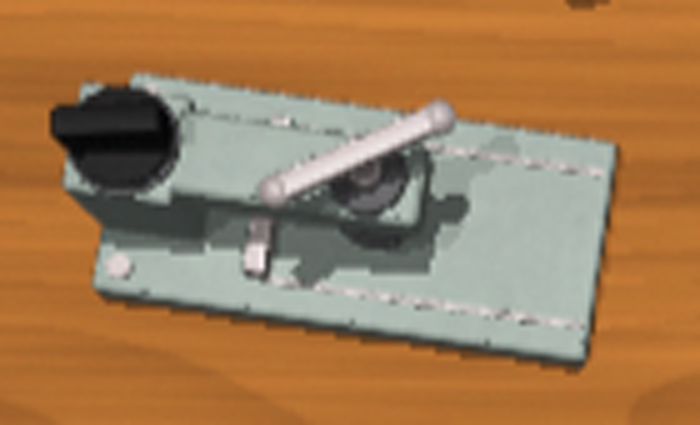

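View pics/c_top_book.png

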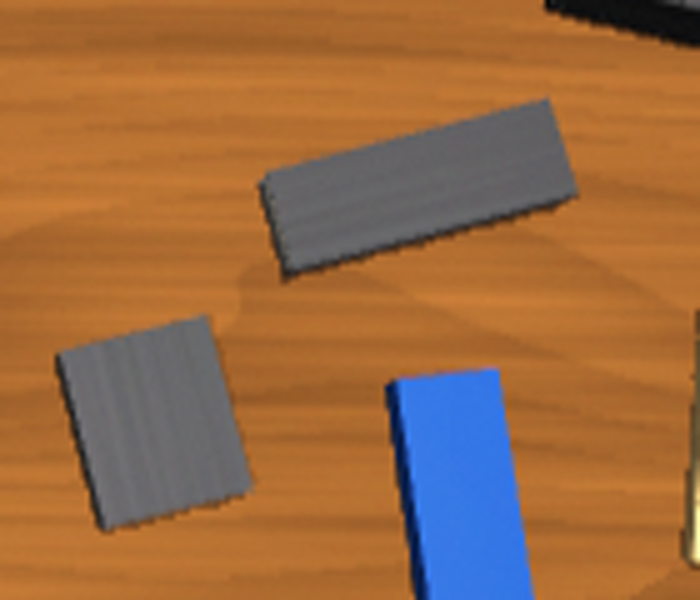

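View pics/c_side.png

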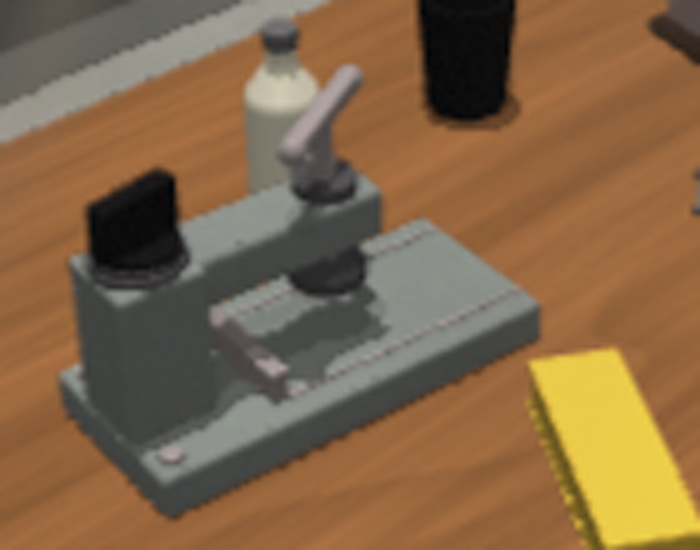

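The crop shows the dark long book, aspect about 3:1, at top-view corners (333,215)–(395,218), so it is the target. Next I fit it, the handle bar and the knob bar cleanly.

```bash
python3 - <<'E'
from h import *
for n in('top','side'):
    d=pickle.load(open(n+'.pkl','rb'));P=cloud(d);f=d['frame'].astype(int)
    def rect(m,nm):
        k,l,st,_=cv2.connectedComponentsWithStats(m.astype(np.uint8))
        i=1+st[1:,4].argmax();p=P[l==i]
        lo=np.median(p[:,2]);
        c,wh,a=cv2.minAreaRect(p[:,:2].astype(np.float32)*1000);print(n,nm,len(p),'z',np.percentile(p[:,2],[5,50,95]).round(4),np.round(c,1),np.round(wh,1),round(a,2))
    z=P[...,2];X=P[...,0];Y=P[...,1]
    near=lambda x,y,rr:(np.hypot(X-x,Y-y)<rr)
    rect((z>.026)&(z<.04)&near(.52,-.24,.13)&(f.max(-1)-f.min(-1)<25),'book')
    rect((z>.175)&(z<.205)&near(.5685,.082,.056)&(f.sum(-1)>300),'handle')
    rect((z>.178)&(z<.195)&near(.5852,.211,.045)&(f.sum(-1)<250),'knob')
    rect((z>.023)&(z<.036)&near(.57,.1,.2),'bed')
    rect((z>.09)&(z<.14)&near(.57,.14,.13),'arm')
E
```

```text
top book 1021 z [0.0287 0.0328 0.0371] [ 505.4 -300.5] [ 57.7 151.3] 15.95
top handle 233 z [0.1877 0.193  0.197 ] [568.3  81.9] [ 16.5 107.2] 26.13
top knob 148 z [0.1794 0.1838 0.1881] [584.3 210.6] [16.6 55.8] 1.55
top bed 2539 z [0.0247 0.0288 0.0334] [570.2  99.5] [284.8 130.7] 82.74
top arm 843 z [0.1064 0.1326 0.1377] [576.9 146.4] [190.4  61.3] 82.75
side book 341 z [0.0285 0.0345 0.0374] [ 501.5 -298. ] [ 55.7 154.4] 16.69
side handle 100 z [0.1909 0.1941 0.1964] [565.4  86.7] [15.3 99.1] 26.02
side knob 97 z [0.1792 0.1844 0.1871] [581.7 213. ] [17.7 58.3] 5.85
side bed 1702 z [0.0263 0.0305 0.0335] [568.2 100.4] [287.4 133.5] 83.09
side arm 987 z [0.0966 0.1258 0.1373] [570.  149.6] [191.8  60.1] 80.41
```

```bash
python3 - <<'E'
from h import *
from plant import r
d=r.snapshot('wrist');print(d['T_tool_cam'].round(4),d['mtx'])
cv2.imwrite('pics/w0.png',d['frame'][:,:,::-1])
for n in('top','side'):
    d=pickle.load(open(n+'.pkl','rb'));P=cloud(d);f=d['frame'].astype(int)
    z=P[...,2];m=(z>.025)&(z<.045)&(np.hypot(P[...,0]-.51,P[...,1]+.28)<.14)&(f.max(-1)-f.min(-1)<25)
    k,l,st,_=cv2.connectedComponentsWithStats(m.astype(np.uint8))
    for i in range(1,k):
        if st[i,4]>50:
            p=P[l==i];print(n,st[i],cv2.minAreaRect(p[:,:2].astype(np.float32)*1000))
E
```

```text
[[-7.000e-04  9.481e-01  3.180e-01  8.330e-02]
 [ 1.000e+00  7.000e-04  1.000e-04 -2.000e-04]
 [-1.000e-04  3.180e-01 -9.481e-01 -1.690e-01]
 [ 0.000e+00  0.000e+00  0.000e+00  1.000e+00]] [[325.1922621    0.         281.63615502]
 [  0.         325.1922621  208.31068131]
 [  0.           0.           1.        ]]
top [ 333  200   62   35 1186] ((508.0372009277344, -309.8935546875), (57.73652648925781, 170.77664184570312), 15.948403358459473)
side [320 205  29  26 382] ((503.9823913574219, -306.41473388671875), (55.66376876831055, 171.92079162597656), 16.689762115478516)
```

View pics/w0.png

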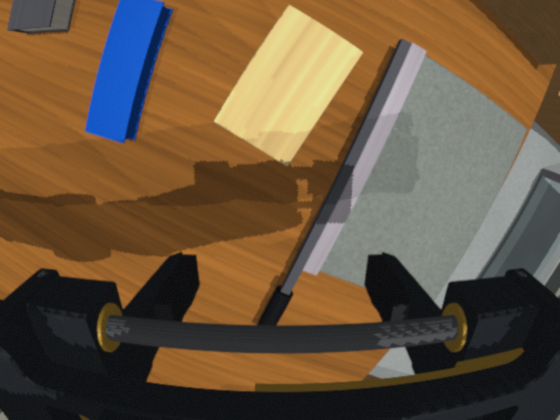

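```bash
python3 - <<'E'
from h import *
d=pickle.load(open('top.pkl','rb'));P=cloud(d)
f=d['frame'][:,:,::-1]
a=cv2.resize(f[255:395,440:560],None,fx=4,fy=4)
s=pickle.load(open('side.pkl','rb'))['frame'][:,:,::-1]
b=cv2.resize(s[80:220,400:480],None,fx=4,fy=4)
cv2.imwrite('pics/grip.png',np.hstack([a,b]))
# tool-frame heights of points near gripper, +x side
T=np.array([.277,-.5595,.215]);Q=R.from_quat([.97367,.22795,-.0003,-.0009])
t=Q.inv().apply((P.reshape(-1,3)-T))
ok=np.isfinite(t[:,0])&(np.abs(t[:,1])<.1)&(np.abs(t[:,0])<.15)&(t[:,2]<-.03)
for x in np.arange(-.1,.15,.01):
    q=t[ok&(abs(t[:,0]-x)<.005)]
    if len(q):print(round(x,2),len(q),'z',q[:,2].min().round(3),q[:,2].max().round(3),'y',q[:,1].min().round(3),q[:,1].max().round(3))
E
```

```text
-0.03 152 z -0.235 -0.085 y -0.095 -0.014
-0.02 275 z -0.27 -0.086 y -0.095 -0.026
-0.01 312 z -0.282 -0.084 y -0.095 -0.029
-0.0 314 z -0.276 -0.086 y -0.094 -0.029
0.01 361 z -0.384 -0.088 y -0.095 0.086
0.02 844 z -0.438 -0.087 y -0.1 0.092
0.03 1076 z -0.414 -0.086 y -0.095 0.093
0.04 390 z -0.37 -0.175 y -0.046 0.021
0.05 15 z -0.328 -0.262 y -0.004 0.021
```

View pics/grip.png

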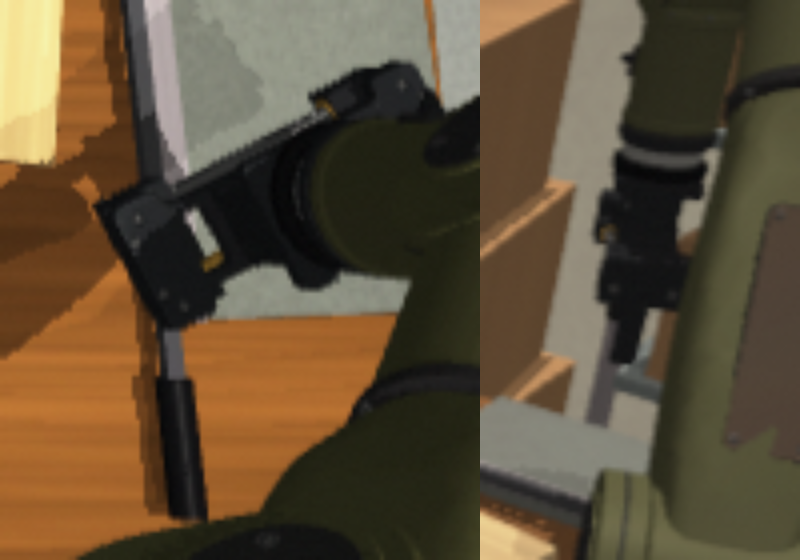

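```bash
cat > go.py <<'E'
import sys
from h import *
from plant import r
def st():
    s=r.get_state();M=R.from_quat(s['eef_rot']).as_matrix()
    return s,M
def to(x,y,z,ang=None,ws=None):
    "world goal mm, tool x heading deg -> total move in present tool axes"
    s,M=st();d=M.T@(np.array([x,y,z])/1000-s['tool_pos'])
    a=np.degrees(np.arctan2(M[1,0],M[0,0]))
    yw=None if ang is None else np.radians((a-ang+180)%360-180)
    print('t',round(s['clock'],2),'pos',(s['tool_pos']*1000).round(1),'head',round(a,2),'tilt',M[:,2].round(4),'q7',round(s['q'][6],2),'F',s['contact_force'].round(1),'Mo',s['moment'].round(2),'op',round(s['opening'],3))
    print('  move mm',(d*1000).round(1),'yaw',None if yw is None else round(yw,3))
if __name__=='__main__':to(*map(float,sys.argv[1:]))
E
python3 go.py 513 -332 150 106.3
```

```text
t 0.15 pos [ 277.1 -559.7  215.1] head 26.35 tilt [-7.0e-04  1.2e-03 -1.0e+00] q7 -0.22 F [-0.   0.2 -0. ] Mo [-0.07 -0.   -0.01] op 0.999
  move mm [312.4 -99.2  65.2] yaw -1.395
```

play_rows(targets=[{"jaw": 0,"dx": 0.04,"dy": -0.012,"dz": -0.005,"yaw": 0},{"jaw": 0,"dx": 0.04,"dy": -0.012,"dz": 0,"yaw": 0},{"jaw": 0,"dx": 0.04,"dy": -0.012,"dz": 0,"yaw": 0},{"jaw": 0,"dx": 0.04,"dy": -0.012,"dz": 0,"yaw": 0},{"jaw": 0,"dx": 0.04,"dy": -0.012,"dz": 0,"yaw": 0}], squeeze=40)

```text
clock: 0.65
tool_pos: [0.4262, -0.4204, 0.2174]
eef_rot: [0.976, 0.219, -0.004, -0.0]
contact_force: [0.8, -0.9, -0.1]
opening: 1.0
```

```bash
python3 go.py 513 -332 150 106.3
```

```text
t 0.65 pos [ 426.2 -420.4  217.4] head 25.34 tilt [-0.0077 -0.001  -1.    ] q7 -0.56 F [ 0.8 -0.9 -0.1] Mo [ 0.   -0.01 -0.  ] op 1.0
  move mm [116.7 -42.6  66.6] yaw -1.413
```

play_rows(targets=[{"jaw": 0,"dx": 0.04,"dy": -0.013,"dz": 0.005,"yaw": 0},{"jaw": 0,"dx": 0.04,"dy": -0.013,"dz": 0.005,"yaw": 0},{"jaw": 0,"dx": 0.03,"dy": -0.01,"dz": 0.01,"yaw": -0.14},{"jaw": 0,"dx": 0,"dy": 0,"dz": 0,"yaw": -0.145},{"jaw": 0,"dx": 0,"dy": 0,"dz": 0,"yaw": -0.145}])

```text
clock: 1.15
tool_pos: [0.5198, -0.3277, 0.195]
eef_rot: [0.903, 0.43, -0.002, -0.003]
contact_force: [0.1, -0.2, 0.7]
opening: 0.999
```

play_rows(targets=[{"jaw": 0,"dx": 0,"dy": 0,"dz": 0,"yaw": -0.145},{"jaw": 0,"dx": 0,"dy": 0,"dz": 0,"yaw": -0.145},{"jaw": 0,"dx": 0,"dy": 0,"dz": 0,"yaw": -0.145},{"jaw": 0,"dx": 0,"dy": 0,"dz": 0,"yaw": -0.145},{"jaw": 0,"dx": 0,"dy": 0,"dz": 0,"yaw": -0.145}])

```text
clock: 1.65
tool_pos: [0.5196, -0.3254, 0.1931]
eef_rot: [0.683, 0.73, -0.001, -0.005]
contact_force: [0.0, 0.3, 0.2]
opening: 1.001
```

```bash
python3 go.py 513 -332 150 106.3
```

```text
t 1.65 pos [ 519.6 -325.4  193.1] head 93.83 tilt [-0.0083  0.0055 -1.    ] q7 0.18 F [0.  0.3 0.2] Mo [-0.07 -0.11  0.03] op 1.001
  move mm [-6.4 -6.7 43.1] yaw -0.218
```

play_rows(targets=[{"jaw": 0,"dx": -0.003,"dy": -0.004,"dz": 0,"yaw": -0.11},{"jaw": 0,"dx": -0.003,"dy": -0.003,"dz": 0,"yaw": -0.11},{"jaw": 0,"dx": 0,"dy": 0,"dz": 0,"yaw": 0},{"jaw": 0,"dx": 0,"dy": 0,"dz": 0,"yaw": 0},{"jaw": 0,"dx": 0,"dy": 0,"dz": 0,"yaw": 0}])

```text
clock: 2.15
tool_pos: [0.5121, -0.332, 0.1915]
eef_rot: [0.596, 0.803, -0.0, -0.007]
contact_force: [-0.3, -0.0, 0.1]
opening: 1.003
```

```bash
cat >> h.py <<'E'
def wrist(d,s):
    "world points per pixel ; equidistant fisheye, z_map along axis"
    K=d['mtx'];z=d['z_map'];v,u=np.mgrid[:z.shape[0],:z.shape[1]]
    return wpts(d,s,u,v,z)
def wpts(d,s,u,v,z=None,h=None):
    K=d['mtx'];a=(u-K[0,2])/K[0,0];b=(v-K[1,2])/K[1,1];t=np.hypot(a,b)+1e-9
    sc=np.tan(t)/t
    ray=np.stack([a*sc,-b*sc,-np.ones_like(a)],-1)
    T=d['T_tool_cam'];M=R.from_quat(s['eef_rot']).as_matrix()
    o=s['tool_pos']+M@T[:3,3];w=ray@(M@T[:3,:3]).T
    if h is not None: z=(h-o[2])/w[...,2]
    return o+w*z[...,None]
E
cat > wl.py <<'E'
import sys
from h import *
from plant import r
s=r.get_state();d=r.snapshot('wrist');pickle.dump((s,d),open(sys.argv[1]+'.pkl','wb'))
cv2.imwrite(f'pics/{sys.argv[1]}.png',d['frame'][:,:,::-1])
E
python3 wl.py w1; python3 go.py 513 -332 150 106.3;python3 - <<'E'
from h import *
s,d=pickle.load(open('w1.pkl','rb'));P=wrist(d,s);z=P[...,2]
f=d['frame'].astype(int)
m=(z>.028)&(z<.042)&(f.max(-1)-f.min(-1)<25)&(d['z_map']>.05)
k,l,st,_=cv2.connectedComponentsWithStats(m.astype(np.uint8))
for i in range(1,k):
    if st[i,4]>500:
        p=P[l==i];print(st[i],np.median(p[:,2]),cv2.minAreaRect(p[:,:2].astype(np.float32)*1000))
E
```

```text
t 2.2 pos [ 512.2 -331.8  191.5] head 106.81 tilt [-0.0106  0.0077 -0.9999] q7 0.38 F [ 0.5  1.  -1.2] Mo [-0.01 -0.13  0.04] op 1.0
  move mm [-0.8  1.  41.5] yaw 0.009
[ 258   81   59  160 8839] 0.03406005441627058 ((508.8917236328125, -309.24920654296875), (57.66766357421875, 168.70376586914062), 15.90223217010498)
[153 347  54  29 819] 0.03380301797234009 ((443.6816711425781, -621.9295043945312), (81.69525146484375, 36.16962814331055), 3.357440710067749)
```

View pics/w1.png

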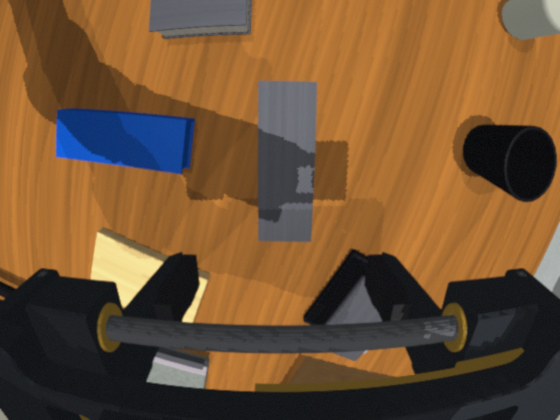

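The wrist view shows the dark book at (287,160), centred between the fingers, and its position agrees with the top camera to 1 mm. I'll descend and grasp it.

play_rows(targets=[{"jaw": 0,"dx": -0.0026,"dy": 0.0025,"dz": 0.04,"yaw": 0.016},{"jaw": 0,"dx": 0,"dy": 0,"dz": 0.04,"yaw": 0},{"jaw": 0,"dx": 0,"dy": 0,"dz": 0.04,"yaw": 0},{"jaw": 0,"dx": 0,"dy": 0,"dz": 0.025,"yaw": 0},{"jaw": 0,"dx": 0,"dy": 0,"dz": 0,"yaw": 0}])

```text
clock: 2.7
tool_pos: [0.5184, -0.3329, 0.0444]
eef_rot: [0.605, 0.797, 0.0, -0.003]
contact_force: [-0.3, -0.7, -0.0]
opening: 0.995
```

```bash
python3 go.py 515.3 -333.6 7 105.9
```

```text
t 2.7 pos [ 518.4 -332.9   44.4] head 105.6 tilt [-0.0038  0.0036 -1.    ] q7 0.24 F [-0.3 -0.7 -0. ] Mo [ 0.04 -0.08  0.01] op 0.995
  move mm [-0.1 -3.1 37.4] yaw -0.005
```

play_rows(targets=[{"jaw": 0,"dx": 0,"dy": -0.003,"dz": 0.017,"yaw": -0.005},{"jaw": 0,"dx": 0,"dy": 0,"dz": 0.015,"yaw": 0},{"jaw": 0,"dx": 0,"dy": 0,"dz": 0.005,"yaw": 0},{"jaw": 0.2,"dx": 0,"dy": 0,"dz": 0,"yaw": 0},{"jaw": 1,"dx": 0,"dy": 0,"dz": 0,"yaw": 0}])

```text
clock: 3.2
tool_pos: [0.5197, -0.3341, 0.0105]
eef_rot: [0.603, 0.798, 0.001, 0.001]
contact_force: [0.7, 0.5, -1.0]
opening: 0.844
```

play_rows(targets=[{"jaw": 1,"dx": 0,"dy": 0,"dz": 0,"yaw": 0},{"jaw": 1,"dx": 0,"dy": 0,"dz": 0,"yaw": 0},{"jaw": 1,"dx": 0,"dy": 0,"dz": 0,"yaw": 0},{"jaw": 1,"dx": 0,"dy": 0,"dz": 0,"yaw": 0},{"jaw": 1,"dx": 0,"dy": 0,"dz": 0,"yaw": 0}])

```text
clock: 3.7
tool_pos: [0.5215, -0.335, 0.0133]
eef_rot: [0.604, 0.797, 0.001, 0.003]
contact_force: [0.1, -0.6, -0.9]
opening: 0.388
```

```bash
python3 go.py 515.3 -333.6 7 105.9
```

```text
t 3.7 pos [ 521.5 -335.    13.3] head 105.75 tilt [ 0.007  -0.0016 -1.    ] q7 0.21 F [ 0.1 -0.6 -0.9] Mo [-0.04 -0.1   0.01] op 0.388
  move mm [ 3.1 -5.6  6.3] yaw -0.003
```

```bash
python3 wl.py w2;python3 - <<'E'
from h import *
from plant import r
d=r.snapshot('side');cv2.imwrite('pics/s2.png',cv2.resize(d['frame'][140:290,250:450,::-1],None,fx=4,fy=4))
print(r.get_state()['opening'])
E
```

```text
0.29797173298792057
```

View pics/w2.png

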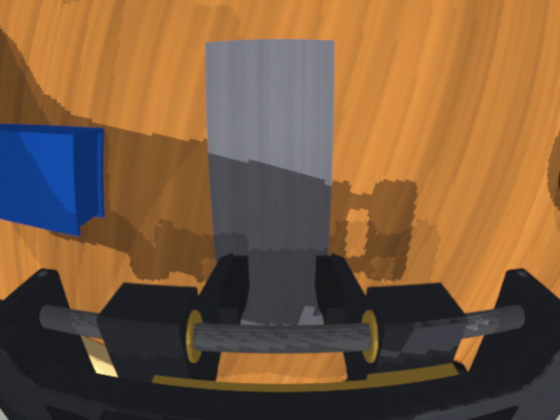

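View pics/s2.png

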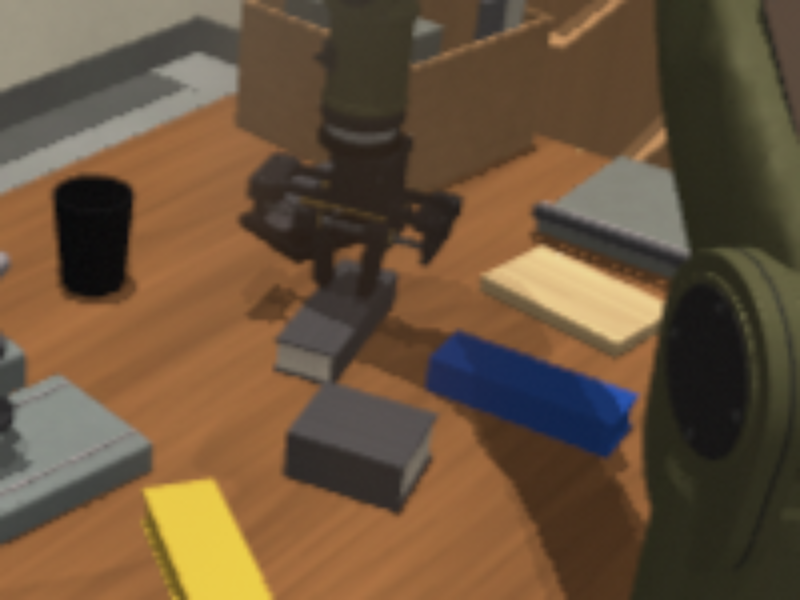

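```bash
python3 - <<'E'
from h import *
for n in('w1','w2'):
    s,d=pickle.load(open(n+'.pkl','rb'));P=wrist(d,s)
    print(n,s['tool_pos'],s['opening'],s['contact_force'])
    for (u,v) in((270,100),(270,200),(280,300),(230,270),(340,270),(450,100)):print(u,v,P[v,u].round(4),d['z_map'][v,u])
    M=R.from_quat(s['eef_rot']).as_matrix()
    for (u,v) in((190,262),(375,262),(230,265),(240,300),(335,265)):print('tool',u,v,(M.T@(P[v,u]-s['tool_pos'])).round(3))
s,d=pickle.load(open('w2.pkl','rb'))
cv2.imwrite('pics/w2c.png',cv2.resize(d['frame'][220:360,170:390,::-1],None,fx=3.6,fy=3.6))
E
```

```text
w1 [ 0.51213746 -0.3319686   0.19149588] 1.0029531361708373 [-0.34194813 -0.02869589  0.0649577 ]
270 100 [ 0.4748 -0.2514  0.0344] 0.30917194
270 200 [ 0.504  -0.3507  0.0339] 0.34159848
280 300 [ 5.560e-01 -4.896e-01 -2.000e-04] 0.4196547
230 270 [ 0.4821 -0.4651 -0.0005] 0.4065287
340 270 [ 0.6124 -0.4189  0.0109] 0.39266202
450 100 [ 6.738e-01 -1.787e-01  1.000e-04] 0.33653316
tool 190 262 [ 0.01  -0.045 -0.032]
tool 375 262 [ 0.009  0.046 -0.032]
tool 230 265 [-0.113 -0.065  0.19 ]
tool 240 300 [-0.167 -0.056  0.191]
tool 335 265 [-0.112  0.067  0.189]
w2 [ 0.52151786 -0.33500324  0.01330635] 0.3884512130223111 [ 0.13263941 -0.63454028 -0.90159003]
270 100 [ 0.4936 -0.2548  0.0347] 0.13925955
270 200 [ 0.5059 -0.2999  0.0346] 0.15435247
280 300 [ 0.5258 -0.3536  0.0346] 0.17275007
230 270 [ 0.4959 -0.3316  0.0529] 0.14583226
340 270 [ 0.544  -0.3173  0.0546] 0.1443486
450 100 [ 0.5946 -0.2201  0.0007] 0.17011184
tool 190 262 [-0.014 -0.059  0.012]
tool 375 262 [-0.016  0.062  0.015]
tool 230 265 [ 0.009 -0.025 -0.033]
tool 240 300 [ 0.001 -0.018 -0.05 ]
tool 335 265 [ 0.01   0.025 -0.036]
```

View pics/w2c.png

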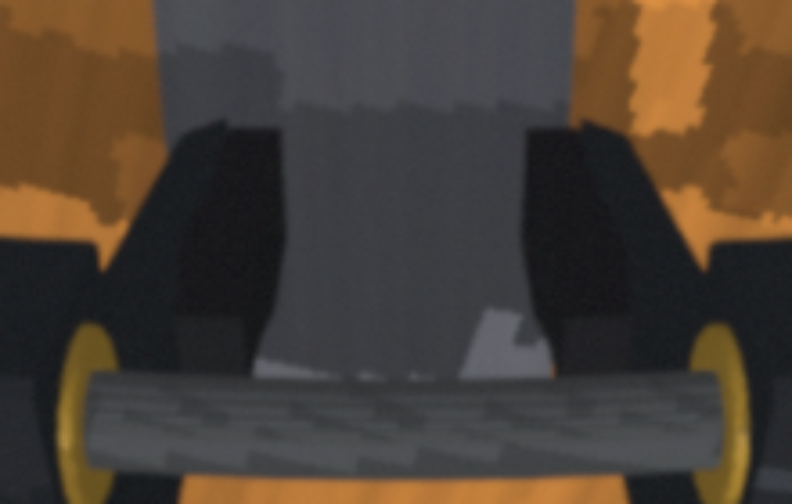

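```bash
python3 - <<'E'
from h import *
for n in('w1','w2'):
    s,d=pickle.load(open(n+'.pkl','rb'));P=wrist(d,s)
    M=R.from_quat(s['eef_rot']).as_matrix();T=(P-s['tool_pos'])@M
    m=(d['z_map']>0)&(abs(T[...,0])<.04)&(T[...,2]<.015)&(T[...,2]>-.06)&(abs(T[...,1])<.07)&(np.arange(420)[:,None]>200)
    if n=='w2': m&=P[...,2]>.038
    print(n,m.sum(),T[m][:,2].max())
    o=np.argsort(-T[m][:,2])[:400:40];print(T[m][o].round(3));print(np.argwhere(m)[o])
E
```

```text
w1 4073 -0.022106081965173306
[[ 0.001  0.045 -0.022]
 [-0.002  0.044 -0.023]
 [ 0.009  0.047 -0.024]
 [ 0.007  0.044 -0.024]
 [ 0.009 -0.051 -0.025]
 [ 0.009  0.05  -0.026]
 [-0.001 -0.044 -0.026]
 [ 0.01  -0.051 -0.027]
 [ 0.009 -0.051 -0.027]
 [ 0.009 -0.044 -0.028]]
[[267 366]
 [274 365]
 [255 372]
 [259 367]
 [256 182]
 [257 379]
 [274 196]
 [256 180]
 [258 180]
 [259 193]]
w2 3274 -0.02460063199617858
[[ 0.009  0.024 -0.025]
 [ 0.004  0.017 -0.026]
 [ 0.009 -0.02  -0.026]
 [ 0.01  -0.023 -0.027]
 [ 0.01  -0.018 -0.028]
 [ 0.01   0.021 -0.028]
 [ 0.01  -0.022 -0.029]
 [ 0.01  -0.029 -0.029]
 [-0.009  0.017 -0.03 ]
 [ 0.011  0.03  -0.03 ]]
[[257 329]
 [267 316]
 [259 240]
 [258 235]
 [259 245]
 [259 325]
 [260 236]
 [259 221]
 [293 315]
 [259 344]]
```

Something is off: the jaws closed to 0.39, past the book's width, with no force. The picture shows the fingertips at (240,258) and (329,258) above the book, about 25 mm behind the stated TCP. I'll back off, shut the jaws and measure the tips.

play_rows(targets=[{"jaw": 1,"dx": 0,"dy": 0,"dz": -0.03,"yaw": 0},{"jaw": 1,"dx": 0,"dy": 0,"dz": -0.01,"yaw": 0},{"jaw": 1,"dx": 0,"dy": 0,"dz": 0,"yaw": 0},{"jaw": 1,"dx": 0,"dy": 0,"dz": 0,"yaw": 0},{"jaw": 1,"dx": 0,"dy": 0,"dz": 0,"yaw": 0}])

```text
clock: 4.3
tool_pos: [0.5199, -0.3344, 0.0522]
eef_rot: [0.603, 0.797, 0.001, 0.002]
contact_force: [0.6, 0.6, 0.5]
opening: 0.005
```

```bash
cat > tip.py <<'E'
import sys
from h import *
s,d=pickle.load(open(sys.argv[1]+'.pkl','rb'));P=wrist(d,s)
M=R.from_quat(s['eef_rot']).as_matrix();T=(P-s['tool_pos'])@M
m=(d['z_map']>0)&(abs(T[...,0])<.02)&(T[...,2]<.015)&(T[...,2]>-.06)&(abs(T[...,1])<.07)&(np.arange(420)[:,None]>200)
m&=P[...,2]>.038
o=np.argsort(-T[m][:,2])[:200:20];print(s['opening'],T[m][o].round(3))
E
python3 go.py 515.3 -333.6 7 105.9; python3 wl.py w3; python3 tip.py w3
```

```text
t 4.3 pos [ 519.9 -334.4   52.2] head 105.76 tilt [ 4.e-03 -1.e-04 -1.e+00] q7 0.24 F [0.6 0.6 0.5] Mo [-0.04 -0.07 -0.01] op 0.005
  move mm [ 2.1 -4.4 45.2] yaw -0.002
0.005128113739570469 [[ 0.009  0.004 -0.022]
 [ 0.01   0.002 -0.023]
 [ 0.01  -0.001 -0.024]
 [ 0.01   0.    -0.024]
 [ 0.009  0.006 -0.025]
 [ 0.011  0.01  -0.025]
 [ 0.009  0.006 -0.026]
 [ 0.009  0.005 -0.026]
 [ 0.011 -0.012 -0.027]
 [ 0.009  0.006 -0.027]]
```

View pics/w3.png

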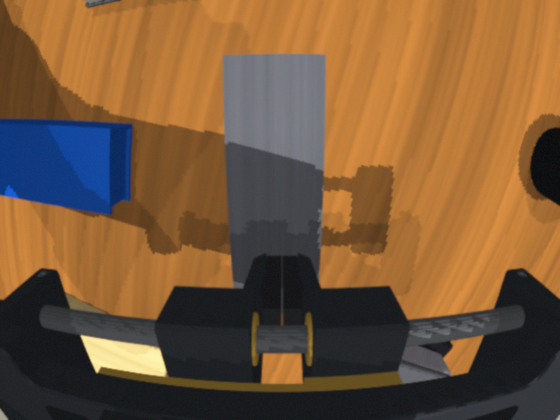

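Shut, the tips lie at tool z ≈ -23 mm (seam at pixel (282,258)). The real tips are therefore 23 mm short of the reported TCP, laterally centred, and I'll lower all heights by that much. Now I'll open and re-grasp.

play_rows(targets=[{"jaw": 0,"dx": 0.002,"dy": -0.0045,"dz": 0,"yaw": 0},{"jaw": 0,"dx": 0,"dy": 0,"dz": 0,"yaw": 0},{"jaw": 0,"dx": 0,"dy": 0,"dz": 0,"yaw": 0},{"jaw": 0,"dx": 0,"dy": 0,"dz": 0,"yaw": 0},{"jaw": 0,"dx": 0,"dy": 0,"dz": 0,"yaw": 0}])

```text
clock: 4.85
tool_pos: [0.5131, -0.333, 0.05]
eef_rot: [0.603, 0.797, 0.001, -0.0]
contact_force: [0.8, 0.6, -0.5]
opening: 0.434
```

play_rows(targets=[{"jaw": 0,"dx": 0,"dy": 0,"dz": 0,"yaw": 0},{"jaw": 0,"dx": 0,"dy": 0,"dz": 0,"yaw": 0},{"jaw": 0,"dx": 0,"dy": 0,"dz": 0,"yaw": 0},{"jaw": 0,"dx": 0,"dy": 0,"dz": 0,"yaw": 0},{"jaw": 0,"dx": 0,"dy": 0,"dz": 0,"yaw": 0}])

```text
clock: 5.35
tool_pos: [0.5135, -0.333, 0.0502]
eef_rot: [0.603, 0.797, 0.001, -0.0]
contact_force: [0.0, 0.1, 0.1]
opening: 0.889
```

```bash
python3 go.py 515.3 -333.6 -16 105.9; python3 wl.py w4; python3 - <<'E'
from h import *
s,d=pickle.load(open('w4.pkl','rb'));P=wrist(d,s);z=P[...,2]
f=d['frame'].astype(int)
m=(z>.028)&(z<.042)&(f.max(-1)-f.min(-1)<25)&(d['z_map']>.05)
k,l,st,_=cv2.connectedComponentsWithStats(m.astype(np.uint8))
for i in range(1,k):
    if st[i,4]>2000:
        p=P[l==i];print(st[i],np.median(p[:,2]),cv2.minAreaRect(p[:,:2].astype(np.float32)*1000))
E
```

```text
t 5.35 pos [ 513.5 -333.    50.2] head 105.77 tilt [ 0.001   0.0014 -1.    ] q7 0.24 F [0.  0.1 0.1] Mo [ 0.01 -0.05 -0.01] op 0.889
  move mm [-1.1  1.5 66.2] yaw -0.002
[  233    59   103   259 24485] 0.034044536115004104 ((508.8113708496094, -309.64959716796875), (58.16135787963867, 169.93234252929688), 15.882193565368652)
```

Book unmoved. Descend.

play_rows(targets=[{"jaw": 0,"dx": -0.001,"dy": 0.0015,"dz": 0.015,"yaw": 0},{"jaw": 0,"dx": 0,"dy": 0,"dz": 0.015,"yaw": 0},{"jaw": 0,"dx": 0,"dy": 0,"dz": 0.015,"yaw": 0},{"jaw": 0,"dx": 0,"dy": 0,"dz": 0.015,"yaw": 0},{"jaw": 0,"dx": 0,"dy": 0,"dz": 0,"yaw": 0}])

```text
clock: 5.9
tool_pos: [0.5145, -0.3331, -0.0164]
eef_rot: [0.603, 0.798, 0.001, -0.001]
contact_force: [-0.7, 0.3, -0.0]
opening: 1.003
```

```bash
python3 go.py 515.3 -333.6 -16 105.9
```

```text
t 5.9 pos [ 514.5 -333.1  -16.4] head 105.78 tilt [-9.0e-04  2.3e-03 -1.0e+00] q7 0.19 F [-0.7  0.3 -0. ] Mo [ 0.02 -0.03 -0.01] op 1.003
  move mm [-0.7  0.7 -0.4] yaw -0.002
```

The TCP reads -16 mm with no contact, which confirms the offset. Closing.

play_rows(targets=[{"jaw": 1,"dx": 0,"dy": 0,"dz": 0,"yaw": 0},{"jaw": 1,"dx": 0,"dy": 0,"dz": 0,"yaw": 0},{"jaw": 1,"dx": 0,"dy": 0,"dz": 0,"yaw": 0},{"jaw": 1,"dx": 0,"dy": 0,"dz": 0,"yaw": 0},{"jaw": 1,"dx": 0,"dy": 0,"dz": 0,"yaw": 0}], squeeze=45)

```text
clock: 6.4
tool_pos: [0.5151, -0.333, -0.0162]
eef_rot: [0.603, 0.798, 0.001, -0.001]
contact_force: [-0.1, 0.2, -2.8]
opening: 0.62
```

```bash
python3 go.py 515.3 -333.6 -16 105.9
```

```text
t 6.4 pos [ 515.1 -333.   -16.2] head 105.8 tilt [-0.      0.0023 -1.    ] q7 0.19 F [-0.1  0.2 -2.8] Mo [-0.04 -0.14  0.04] op 0.62
  move mm [-0.6  0.1 -0.2] yaw -0.002
```

play_rows(targets=[{"jaw": 1,"dx": 0,"dy": 0,"dz": -0.015,"yaw": 0},{"jaw": 1,"dx": 0,"dy": 0,"dz": -0.025,"yaw": 0},{"jaw": 1,"dx": 0,"dy": 0,"dz": -0.04,"yaw": 0},{"jaw": 1,"dx": 0.01,"dy": 0,"dz": -0.035,"yaw": 0},{"jaw": 1,"dx": 0.02,"dy": 0,"dz": 0,"yaw": 0}])

```text
clock: 6.9
tool_pos: [0.5053, -0.307, 0.1048]
eef_rot: [0.605, 0.796, -0.0, -0.001]
contact_force: [1.1, -0.5, -4.5]
opening: 0.619
```

```bash
python3 go.py 547.5 -81.7 104 82.7; python3 wl.py w5
```

```text
t 6.9 pos [ 505.3 -307.   104.8] head 105.56 tilt [-2.3e-03  6.0e-04 -1.0e+00] q7 0.23 F [ 1.1 -0.5 -4.5] Mo [-0.08 -0.25  0.  ] op 0.619
  move mm [205.8 101.1   0.9] yaw 0.399
```

View pics/w5.png

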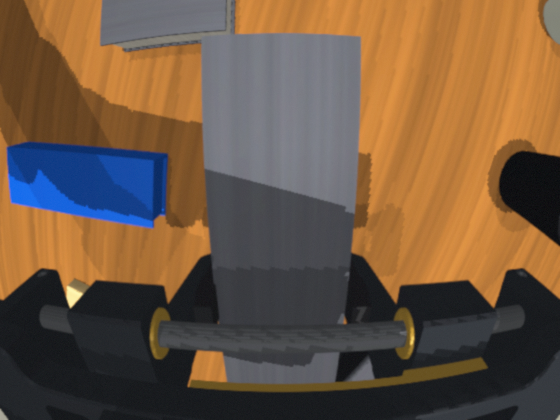

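The book is held between the fingers, with its leading edge at row 37 and no visible sag. I'll carry it towards the press.

play_rows(targets=[{"jaw": 1,"dx": 0.025,"dy": 0.012,"dz": 0,"yaw": 0},{"jaw": 1,"dx": 0.04,"dy": 0.02,"dz": 0,"yaw": 0},{"jaw": 1,"dx": 0.04,"dy": 0.02,"dz": 0,"yaw": 0},{"jaw": 1,"dx": 0.035,"dy": 0.018,"dz": 0,"yaw": 0},{"jaw": 1,"dx": 0.02,"dy": 0.01,"dz": 0,"yaw": 0.1}])

```text
clock: 7.45
tool_pos: [0.5341, -0.1268, 0.1055]
eef_rot: [0.646, 0.763, -0.003, -0.004]
contact_force: [0.2, -0.4, -3.0]
opening: 0.619
```

play_rows(targets=[{"jaw": 1,"dx": 0,"dy": 0,"dz": 0,"yaw": 0.1},{"jaw": 1,"dx": 0,"dy": 0,"dz": 0,"yaw": 0.1},{"jaw": 1,"dx": 0,"dy": 0,"dz": 0,"yaw": 0.1},{"jaw": 1,"dx": 0,"dy": 0,"dz": 0,"yaw": 0},{"jaw": 1,"dx": 0,"dy": 0,"dz": 0,"yaw": 0}])

```text
clock: 7.95
tool_pos: [0.5339, -0.1192, 0.107]
eef_rot: [0.752, 0.659, -0.003, -0.006]
contact_force: [-0.2, -0.8, -3.5]
opening: 0.618
```

```bash
python3 go.py 547.5 -81.7 104 82.7; python3 wl.py w6; python3 - <<'E'
from h import *
s,d=pickle.load(open('w6.pkl','rb'));P=wrist(d,s);M=R.from_quat(s['eef_rot']).as_matrix();T=(P-s['tool_pos'])@M*1000
f=d['frame'].astype(int)
z=P[...,2]
m=(abs(T[...,1])<40)&(T[...,0]>15)&(T[...,0]<125)&(T[...,2]>-75)&(T[...,2]<0)&(d['z_map']>0)
k,l,st,_=cv2.connectedComponentsWithStats(m.astype(np.uint8))
i=1+st[1:,4].argmax();p=T[l==i];print('book in tool',cv2.minAreaRect(p[:,:2].astype(np.float32)),p[:,0].max())
A=np.c_[p[:,:2],np.ones(len(p))];print('top plane z=ax+by+c',np.linalg.lstsq(A,p[:,2],rcond=None)[0])
for lo,hi,nm in((.02,.04,'bed'),(.125,.142,'arm')):
    m=(z>lo)&(z<hi)&(np.hypot(P[...,0]-.58,P[...,1]-.12)<.2)&(l!=i)
    k,L,st,_=cv2.connectedComponentsWithStats(m.astype(np.uint8));j=1+st[1:,4].argmax();p=P[L==j]
    print(nm,len(p),np.median(p[:,2]),cv2.minAreaRect(p[:,:2].astype(np.float32)*1000))
E
```

```text
t 7.95 pos [ 533.9 -119.2  107. ] head 82.46 tilt [-0.0126  0.0044 -0.9999] q7 -0.39 F [-0.2 -0.8 -3.5] Mo [-0.12 -0.08 -0.04] op 0.618
  move mm [39.   8.5  3. ] yaw -0.004
book in tool ((62.410308837890625, -0.30420684814453125), (58.700538635253906, 94.81278991699219), 89.9805908203125) 109.81431886806114
top plane z=ax+by+c [ 4.45901860e-03  3.40711139e-03 -5.04908710e+01]
bed 7050 0.0300776161714965 ((558.2944946289062, 2.854907989501953), (89.20557403564453, 130.4821014404297), 82.81011199951172)Traceback (most recent call last):
  File "<stdin>", line 11, in <module>
ValueError: attempt to get argmax of an empty sequence
```

View pics/w6.png

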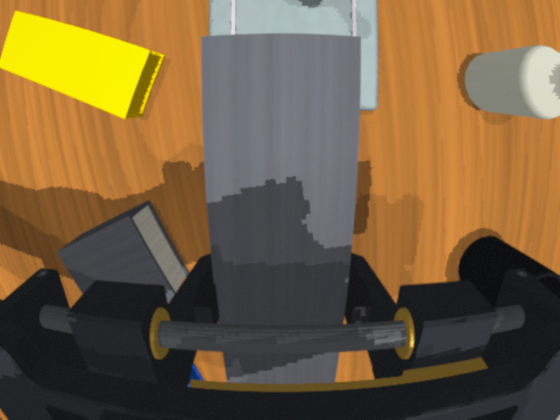

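The wrist view shows the book level in the grip, with its front edge 109.8 mm ahead of the TCP and 0.3 mm lateral offset. The bed heading of 82.8° and the press origin at (568.4,82.3) agree with the top view. Next I line up outside the throat and descend.

play_rows(targets=[{"jaw": 1,"dx": 0.02,"dy": 0.004,"dz": 0.01,"yaw": -0.002},{"jaw": 1,"dx": 0.019,"dy": 0.005,"dz": 0.02,"yaw": -0.002},{"jaw": 1,"dx": 0,"dy": 0,"dz": 0.02,"yaw": 0},{"jaw": 1,"dx": 0,"dy": 0,"dz": 0.01,"yaw": 0},{"jaw": 1,"dx": 0,"dy": 0,"dz": 0,"yaw": 0}])

```text
clock: 8.5
tool_pos: [0.5482, -0.0827, 0.0458]
eef_rot: [0.75, 0.662, -0.003, -0.005]
contact_force: [-0.7, -0.3, -3.2]
opening: 0.622
```

```bash
python3 go.py 547.6 -81.4 17 82.75
```

```text
t 8.5 pos [548.2 -82.7  45.8] head 82.89 tilt [-0.0111  0.0045 -0.9999] q7 -0.49 F [-0.7 -0.3 -3.2] Mo [-0.21 -0.06 -0.01] op 0.622
  move mm [ 1.2 -0.4 28.9] yaw 0.002
```

play_rows(targets=[{"jaw": 1,"dx": 0.001,"dy": 0,"dz": 0.012,"yaw": 0.002},{"jaw": 1,"dx": 0,"dy": 0,"dz": 0.01,"yaw": 0},{"jaw": 1,"dx": 0,"dy": 0,"dz": 0.005,"yaw": 0},{"jaw": 1,"dx": 0,"dy": 0,"dz": 0.001,"yaw": 0},{"jaw": 1,"dx": 0,"dy": 0,"dz": 0,"yaw": 0}])

```text
clock: 9.0
tool_pos: [0.5487, -0.0836, 0.0169]
eef_rot: [0.751, 0.66, -0.002, -0.004]
contact_force: [0.3, -0.4, -3.3]
opening: 0.623
```

```bash
python3 go.py 556.4 -11.9 16 82.75; python3 -c "
from h import *
from plant import r
d=r.snapshot('side');pickle.dump(d,open('side2.pkl','wb'));cv2.imwrite('pics/s3.png',cv2.resize(d['frame'][150:300,180:380,::-1],None,fx=4,fy=4))"; python3 wl.py w7
```

```text
t 9.0 pos [548.7 -83.6  16.9] head 82.66 tilt [-0.0093  0.0036 -1.    ] q7 -0.51 F [ 0.3 -0.4 -3.3] Mo [-0.13 -0.08  0.01] op 0.623
  move mm [72.1 -1.5  1.1] yaw -0.002
```

View pics/s3.png

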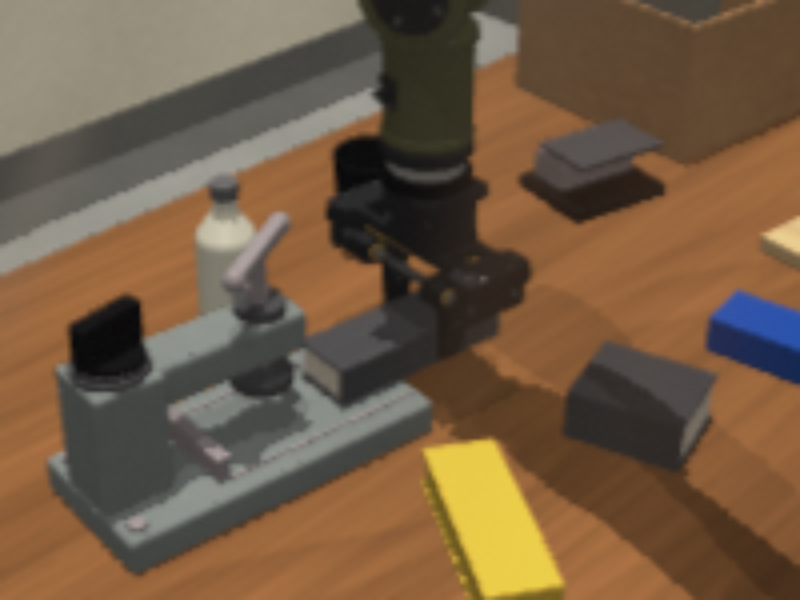

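View pics/w7.png

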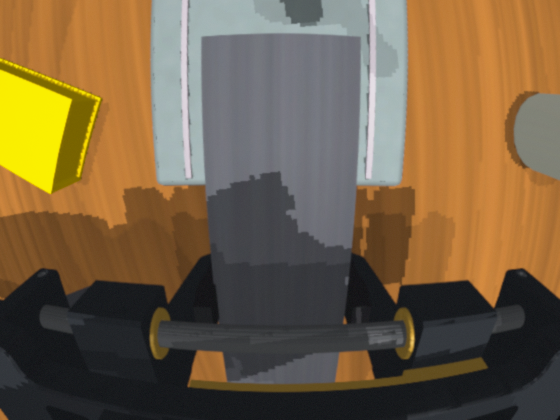

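The side view shows the book over the bed mouth, and in the wrist view it lies between the two light stripes (185 and 370). I'll lower it a little more and slide it in.

play_rows(targets=[{"jaw": 1,"dx": 0.01,"dy": -0.001,"dz": 0.002,"yaw": 0},{"jaw": 1,"dx": 0.012,"dy": -0.0005,"dz": 0.001,"yaw": 0},{"jaw": 1,"dx": 0.012,"dy": 0,"dz": 0,"yaw": 0},{"jaw": 1,"dx": 0.005,"dy": 0,"dz": 0,"yaw": 0},{"jaw": 1,"dx": 0,"dy": 0,"dz": 0,"yaw": 0}])

```text
clock: 9.6
tool_pos: [0.5537, -0.039, 0.0151]
eef_rot: [0.75, 0.661, -0.0, -0.004]
contact_force: [0.7, 0.0, -4.3]
opening: 0.62
```

```bash
python3 go.py 556.4 -11.9 14 82.75
```

```text
t 9.6 pos [553.7 -39.   15.1] head 82.8 tilt [-0.0062  0.0056 -1.    ] q7 -0.57 F [ 0.7  0.  -4.3] Mo [-0.09 -0.1   0.03] op 0.62
  move mm [27.2 -0.7  1.3] yaw 0.001
```

play_rows(targets=[{"jaw": 1,"dx": 0.008,"dy": -0.0005,"dz": 0.001,"yaw": 0},{"jaw": 1,"dx": 0.01,"dy": 0,"dz": 0.0005,"yaw": 0},{"jaw": 1,"dx": 0.006,"dy": 0,"dz": 0,"yaw": 0},{"jaw": 1,"dx": 0,"dy": 0,"dz": 0.001,"yaw": 0},{"jaw": 1,"dx": 0,"dy": 0,"dz": 0.001,"yaw": 0}])

```text
clock: 10.1
tool_pos: [0.5567, -0.0136, 0.0137]
eef_rot: [0.75, 0.661, -0.001, -0.003]
contact_force: [-3.1, -2.8, 10.0]
opening: 0.619
```

```bash
python3 go.py 556.4 -11.9 14 82.75;  python3 wl.py w8
```

```text
t 10.1 pos [556.7 -13.6  13.7] head 82.75 tilt [-0.0051  0.0035 -1.    ] q7 -0.6 F [-3.1 -2.8 10. ] Mo [-0.47  0.27 -0.08] op 0.619
  move mm [ 1.7 -0.5 -0.3] yaw 0.0
```

View pics/w8.png

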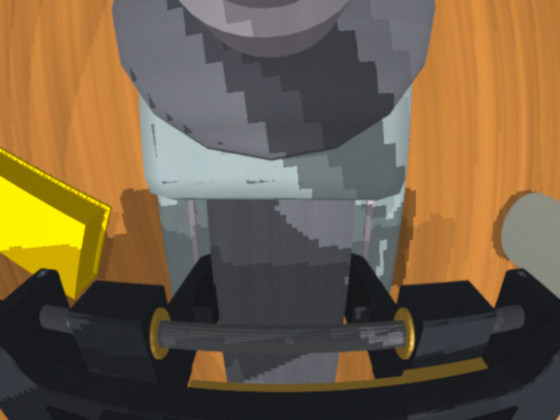

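The book now rests on the bed (+10 N upward). I'll release, back out along it, half-close and push on the end with both fingers.

play_rows(targets=[{"jaw": 0.15,"dx": 0,"dy": 0,"dz": -0.001,"yaw": 0},{"jaw": 0.15,"dx": 0,"dy": 0,"dz": 0,"yaw": 0},{"jaw": 0.15,"dx": 0,"dy": 0,"dz": 0,"yaw": 0},{"jaw": 0.15,"dx": 0,"dy": 0,"dz": 0,"yaw": 0},{"jaw": 0.15,"dx": 0,"dy": 0,"dz": 0,"yaw": 0}])

```text
clock: 10.65
tool_pos: [0.5582, -0.0132, 0.0157]
eef_rot: [0.75, 0.661, 0.001, -0.002]
contact_force: [-0.4, 0.1, -0.2]
opening: 0.847
```

```bash
python3 go.py 546.4 -91 16 82.75;  python3 wl.py w9
```

```text
t 10.65 pos [558.2 -13.2  15.7] head 82.74 tilt [-0.0018  0.0043 -1.    ] q7 -0.6 F [-0.4  0.1 -0.2] Mo [-0.   -0.05 -0.03] op 0.847
  move mm [-78.6  -1.9  -0.7] yaw -0.0
```

View pics/w9.png

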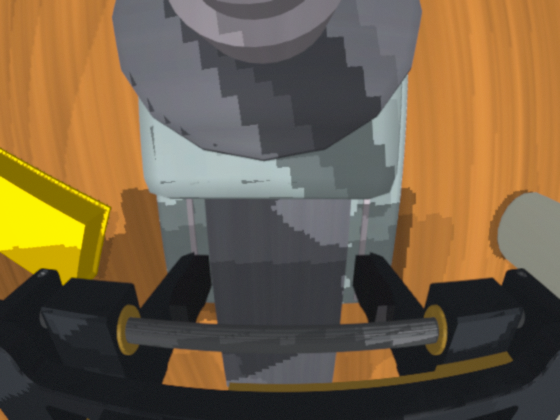

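play_rows(targets=[{"jaw": 0.15,"dx": -0.015,"dy": -0.001,"dz": 0,"yaw": 0},{"jaw": 0.15,"dx": -0.03,"dy": -0.0005,"dz": 0,"yaw": 0},{"jaw": 0.15,"dx": -0.03,"dy": 0,"dz": 0,"yaw": 0},{"jaw": 0.15,"dx": -0.015,"dy": 0,"dz": 0,"yaw": 0},{"jaw": 0.75,"dx": 0,"dy": 0,"dz": 0,"yaw": 0}])

```text
clock: 11.2
tool_pos: [0.5435, -0.1095, 0.0145]
eef_rot: [0.75, 0.661, -0.001, -0.002]
contact_force: [-0.6, -0.9, -0.3]
opening: 0.781
```

play_rows(targets=[{"jaw": 0.75,"dx": 0,"dy": 0,"dz": 0,"yaw": 0},{"jaw": 0.75,"dx": 0,"dy": 0,"dz": 0,"yaw": 0},{"jaw": 0.75,"dx": 0,"dy": 0,"dz": 0,"yaw": 0},{"jaw": 0.75,"dx": 0,"dy": 0,"dz": 0,"yaw": 0},{"jaw": 0.75,"dx": 0,"dy": 0,"dz": 0,"yaw": 0}])

```text
clock: 11.7
tool_pos: [0.5437, -0.1064, 0.0145]
eef_rot: [0.749, 0.662, 0.0, -0.003]
contact_force: [0.5, 0.1, -0.3]
opening: 0.332
```

```bash
python3 go.py 553.4 -35.7 16 82.75;  python3 wl.py w10; python3 - <<'E'
from h import *
s,d=pickle.load(open('w10.pkl','rb'));P=wrist(d,s);O=np.array([568.4,82.3]);a=np.radians(82.75);u=np.array([np.cos(a),np.sin(a)]);v=np.array([-u[1],u[0]])
z=P[...,2];q=P[...,:2]*1000-O;X=q@u;Y=q@v
m=(z>.055)&(z<.07)&(abs(Y)<45)&(X<-35)&(X>-200)&(d['z_map']>.05)
k,l,st,_=cv2.connectedComponentsWithStats(m.astype(np.uint8));i=1+st[1:,4].argmax()
p=np.stack([X,Y],-1)[l==i].astype(np.float32);print(len(p),cv2.minAreaRect(p),p.min(0),p.max(0),np.median(z[l==i]))
E
```

```text
t 11.7 pos [ 543.7 -106.4   14.5] head 82.93 tilt [-0.003   0.0046 -1.    ] q7 -0.48 F [ 0.5  0.1 -0.3] Mo [ 0.02 -0.02  0.01] op 0.332
  move mm [71.4  0.9 -1.2] yaw 0.003
35838 ((-111.9039306640625, -0.4056739807128906), (91.98812103271484, 58.73428726196289), 0.09472481161355972) [-157.89812   -29.822655] [-65.95727   28.944036] 0.06406097509635916
```

View pics/w10.png

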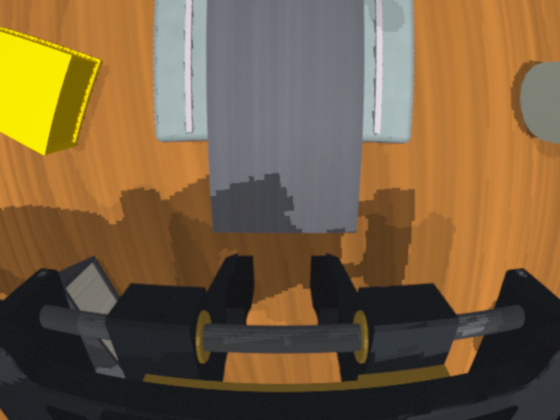

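The picture shows the book's end at row 232, with both fingertips (235 and 325) squarely behind it. In the press frame its yaw is 0.1°, lateral offset -0.4 mm and rear end at x -158. I need to push it 48 mm.

play_rows(targets=[{"jaw": 0.75,"dx": 0.012,"dy": 0.0005,"dz": 0,"yaw": 0.002},{"jaw": 0.75,"dx": 0.012,"dy": 0.0004,"dz": 0,"yaw": 0},{"jaw": 0.75,"dx": 0.01,"dy": 0,"dz": 0,"yaw": 0},{"jaw": 0.75,"dx": 0.012,"dy": 0,"dz": 0,"yaw": 0},{"jaw": 0.75,"dx": 0.012,"dy": 0,"dz": 0,"yaw": 0}])

```text
clock: 12.25
tool_pos: [0.5518, -0.0459, 0.0146]
eef_rot: [0.751, 0.661, -0.001, -0.002]
contact_force: [0.5, -1.3, -0.1]
opening: 0.253
```

```bash
python3 go.py 553.4 -35.7 16 82.75
```

```text
t 12.25 pos [551.8 -45.9  14.6] head 82.73 tilt [-0.0043  0.0025 -1.    ] q7 -0.56 F [ 0.5 -1.3 -0.1] Mo [-0.42 -0.04  0.03] op 0.253
  move mm [10.4  0.2 -1.4] yaw -0.0
```

play_rows(targets=[{"jaw": 0.75,"dx": 0.003,"dy": 0,"dz": 0,"yaw": 0},{"jaw": 0.75,"dx": 0.003,"dy": 0,"dz": 0,"yaw": 0},{"jaw": 0.75,"dx": 0.002,"dy": 0,"dz": 0,"yaw": 0},{"jaw": 0.75,"dx": 0.001,"dy": 0,"dz": 0,"yaw": 0},{"jaw": 0.75,"dx": 0.001,"dy": 0,"dz": 0,"yaw": 0}])

```text
clock: 12.75
tool_pos: [0.5525, -0.0374, 0.0147]
eef_rot: [0.751, 0.661, -0.004, -0.001]
contact_force: [0.4, -2.7, 1.0]
opening: 0.25
```

```bash
python3 go.py 553.4 -35.7 16 82.75
```

```text
t 12.75 pos [552.5 -37.4  14.7] head 82.72 tilt [-0.0064 -0.0033 -1.    ] q7 -0.58 F [ 0.4 -2.7  1. ] Mo [-0.7   0.04  0.07] op 0.25
  move mm [ 1.8  0.6 -1.3] yaw -0.0
```

play_rows(targets=[{"jaw": 0.75,"dx": 0.001,"dy": 0,"dz": 0,"yaw": 0},{"jaw": 0.75,"dx": 0.001,"dy": 0,"dz": 0,"yaw": 0},{"jaw": 0.75,"dx": 0.001,"dy": 0,"dz": 0,"yaw": 0},{"jaw": 0.75,"dx": 0.001,"dy": 0,"dz": 0,"yaw": 0},{"jaw": 0.75,"dx": 0.001,"dy": 0,"dz": 0,"yaw": 0}])

```text
clock: 13.25
tool_pos: [0.5518, -0.0375, 0.0148]
eef_rot: [0.752, 0.659, -0.007, 0.0]
contact_force: [-0.8, -5.2, 0.5]
opening: 0.247
```

```bash
python3 go.py 553.4 -35.7 16 82.75
```

```text
t 13.25 pos [551.8 -37.5  14.8] head 82.5 tilt [-0.0093 -0.0095 -0.9999] q7 -0.58 F [-0.8 -5.2  0.5] Mo [-1.05  0.04  0.14] op 0.247
  move mm [ 2.   1.3 -1.3] yaw -0.004
```

play_rows(targets=[{"jaw": 0.75,"dx": 0.003,"dy": 0.0005,"dz": 0,"yaw": 0},{"jaw": 0.75,"dx": 0.004,"dy": 0.0005,"dz": 0,"yaw": 0},{"jaw": 0.75,"dx": 0.004,"dy": 0,"dz": 0,"yaw": 0},{"jaw": 0.75,"dx": 0,"dy": 0,"dz": 0,"yaw": 0},{"jaw": 0.75,"dx": -0.001,"dy": 0,"dz": 0,"yaw": 0}])

```text
clock: 13.75
tool_pos: [0.5514, -0.0385, 0.0148]
eef_rot: [0.754, 0.657, -0.014, 0.004]
contact_force: [-0.1, -0.1, 0.9]
opening: 0.25
```

```bash
python3 go.py 553.4 -35.7 16 82.75; python3 wl.py w11; python3 - <<'E'
from h import *
from plant import r
s,d=pickle.load(open('w11.pkl','rb'));P=wrist(d,s);O=np.array([568.4,82.3]);a=np.radians(82.75);u=np.array([np.cos(a),np.sin(a)]);v=np.array([-u[1],u[0]])
z=P[...,2];q=P[...,:2]*1000-O;X=q@u;Y=q@v
m=(z>.055)&(z<.07)&(abs(Y)<45)&(X<-35)&(X>-200)&(d['z_map']>.05)
k,l,st,_=cv2.connectedComponentsWithStats(m.astype(np.uint8));i=1+st[1:,4].argmax()
p=np.stack([X,Y],-1)[l==i].astype(np.float32);print(len(p),cv2.minAreaRect(p),p.min(0),p.max(0),np.median(z[l==i]))
d=r.snapshot('side');cv2.imwrite('pics/s4.png',cv2.resize(d['frame'][180:300,180:340,::-1],None,fx=5,fy=5,interpolation=cv2.INTER_CUBIC))
E
```

```text
t 13.75 pos [551.4 -38.5  14.8] head 82.11 tilt [-0.0155 -0.0234 -0.9996] q7 -0.6 F [-0.1 -0.1  0.9] Mo [-0.05 -0.11 -0.05] op 0.25
  move mm [ 3.   1.6 -1.3] yaw -0.011
28234 ((-82.31707763671875, 0.8758621215820312), (59.04266357421875, 94.62641906738281), 89.99545288085938) [-129.63116  -28.64434] [-35.00339  30.39757] 0.064065345421604
```

View pics/w11.png

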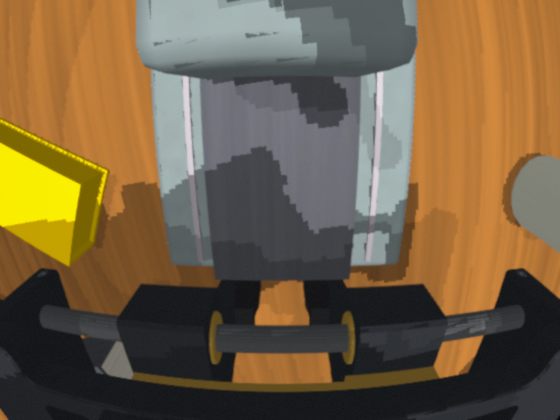

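View pics/s4.png

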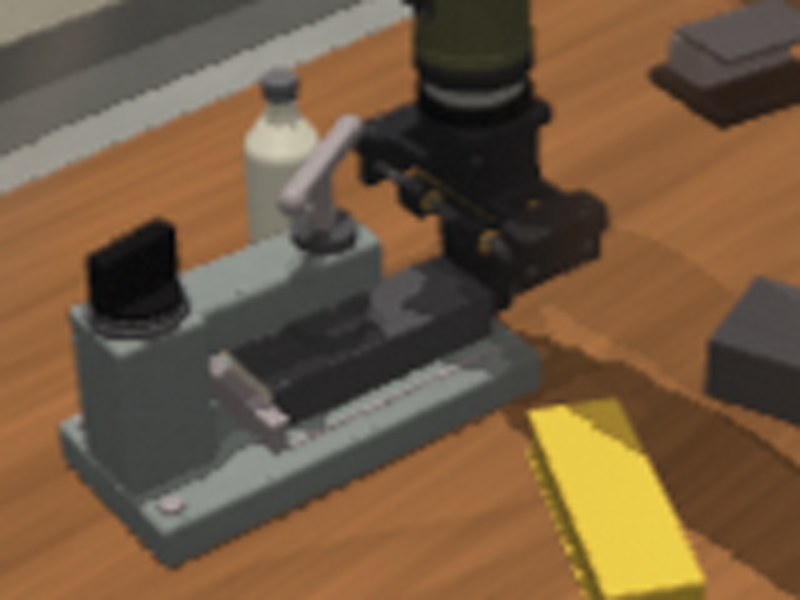

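```bash
python3 - <<'E'
from h import *
s,d=pickle.load(open('w11.pkl','rb'));P=wrist(d,s);O=np.array([568.4,82.3]);a=np.radians(82.75);u=np.array([np.cos(a),np.sin(a)]);v=np.array([-u[1],u[0]])
z=P[...,2];q=P[...,:2]*1000-O;X=q@u;Y=q@v
for r_ in range(255,300,4):print(r_,[(round(float(X[r_,c]),1),round(float(Y[r_,c]),1),round(float(z[r_,c])*1000,1)) for c in(190,281)])
for r_ in(120,200,250):
    c=np.where((z[r_]>.055)&(z[r_]<.07)&(abs(Y[r_])<45))[0];print(r_,X[r_,c[0]].round(1),Y[r_,c[0]].round(1),Y[r_,c[-1]].round(1))
S=pickle.load(open('side.pkl','rb'))
for px in((224.4,250.4),(234,261)):
    w=ray(S,*px,.064)[:2]*1000-O+[3,-3];print('front top',w@u,w@v)
E
```

```text
255 [(-116.6, 51.6, 29.4), (-97.2, 1.0, 64.6)]
259 [(-118.8, 51.7, 29.9), (-99.2, 1.0, 64.3)]
263 [(-121.4, 52.1, 29.9), (-101.2, 1.1, 64.2)]
267 [(-141.4, 63.0, 0.3), (-103.6, 1.1, 63.5)]
271 [(-144.9, 63.6, -0.4), (-105.5, 1.1, 63.6)]
275 [(-147.8, 63.9, 0.2), (-107.2, 1.1, 63.9)]
279 [(-151.6, 64.7, -0.8), (-109.5, 1.2, 63.6)]
283 [(-154.5, 65.0, -0.1), (-152.3, 2.6, 1.2)]
287 [(-84.2, 25.7, 108.2), (-155.9, 2.6, 0.5)]
291 [(-85.8, 25.9, 108.0), (-159.8, 2.7, -0.4)]
295 [(-85.3, 25.2, 110.6), (-163.3, 2.7, -0.5)]
299 [(-84.6, 24.3, 113.5), (-166.7, 2.8, -0.6)]
120 -42.5 29.7 -28.6
200 -73.4 29.5 -28.0
250 -95.0 29.4 -28.6
front top 60.93646783901787 -21.615060578050493
front top 66.79639968295473 41.252971634663204
```

The rear edge is at press x -110 ±1 mm (row 280), yaw about 0 and lateral +0.5 mm; a firm push gave no more travel, so the book is seated at the stop. I'll back off and go to the handle.

play_rows(targets=[{"jaw": 0.3,"dx": -0.015,"dy": 0,"dz": 0,"yaw": 0},{"jaw": 0.3,"dx": -0.03,"dy": 0,"dz": 0,"yaw": 0},{"jaw": 0.3,"dx": -0.02,"dy": 0,"dz": -0.03,"yaw": 0},{"jaw": 0.3,"dx": 0,"dy": 0,"dz": -0.045,"yaw": -0.1},{"jaw": 0.3,"dx": 0,"dy": 0,"dz": -0.045,"yaw": -0.13}])

```text
clock: 14.35
tool_pos: [0.5403, -0.101, 0.1336]
eef_rot: [0.669, 0.743, -0.015, -0.004]
contact_force: [1.4, 0.9, -0.7]
opening: 0.678
```

play_rows(targets=[{"jaw": 0.3,"dx": 0,"dy": 0,"dz": -0.045,"yaw": -0.13},{"jaw": 0.3,"dx": 0,"dy": 0,"dz": -0.02,"yaw": -0.13},{"jaw": 0.3,"dx": 0,"dy": 0,"dz": 0,"yaw": -0.1},{"jaw": 0.3,"dx": 0,"dy": 0,"dz": 0,"yaw": 0},{"jaw": 0.3,"dx": 0,"dy": 0,"dz": 0,"yaw": 0}])

```text
clock: 14.85
tool_pos: [0.5449, -0.1028, 0.2084]
eef_rot: [0.521, 0.854, -0.01, -0.001]
contact_force: [0.5, 0.5, -0.1]
opening: 0.701
```

```bash
python3 go.py 568.4 82.3 190 116;  python3 wl.py w12; python3 - <<'E'
from h import *
s,d=pickle.load(open('w12.pkl','rb'));P=wrist(d,s)
z=P[...,2];f=d['frame'].astype(int)
m=(z>.18)&(z<.2)&(np.hypot(P[...,0]-.5684,P[...,1]-.0823)<.065)&(d['z_map']>0)
p=P[m];print(m.sum(),cv2.minAreaRect(p[:,:2].astype(np.float32)*1000),np.median(p[:,2]))
E
```

```text
t 14.85 pos [ 544.9 -102.8  208.4] head 117.21 tilt [-0.0122 -0.017  -0.9998] q7 0.11 F [ 0.5  0.5 -0.1] Mo [ 0.02 -0.1  -0.02] op 0.701
  move mm [154.1 105.8  14.9] yaw 0.021
2149 ((578.80078125, 58.802955627441406), (16.691621780395508, 55.931121826171875), 26.733720779418945) 0.19392415467051058
```

View pics/w12.png

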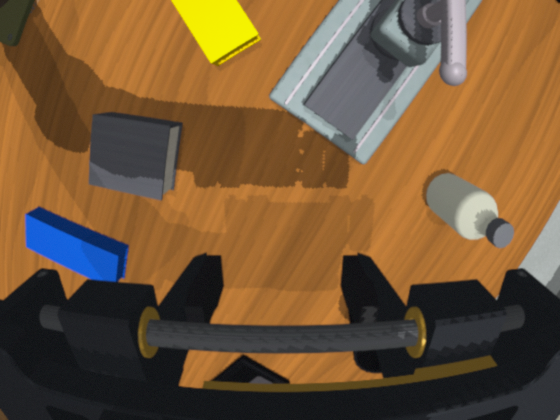

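play_rows(targets=[{"jaw": 0.3,"dx": 0.025,"dy": 0.017,"dz": 0,"yaw": 0},{"jaw": 0.3,"dx": 0.035,"dy": 0.024,"dz": 0,"yaw": 0},{"jaw": 0.3,"dx": 0.035,"dy": 0.024,"dz": 0,"yaw": 0},{"jaw": 0.3,"dx": 0.035,"dy": 0.024,"dz": 0,"yaw": 0},{"jaw": 0.3,"dx": 0.01,"dy": 0.008,"dz": 0,"yaw": 0}])

```text
clock: 15.4
tool_pos: [0.5662, 0.0659, 0.1993]
eef_rot: [0.528, 0.849, -0.014, -0.004]
contact_force: [-0.3, -0.3, -0.4]
opening: 0.703
```

```bash
python3 go.py 568.4 82.3 190 116;  python3 wl.py w13; python3 - <<'E'
from h import *
s,d=pickle.load(open('w13.pkl','rb'));P=wrist(d,s)
z=P[...,2];f=d['frame'].astype(int)
m=(z>.175)&(z<.202)&(np.hypot(P[...,0]-.5684,P[...,1]-.0823)<.065)&(d['z_map']>0)
p=P[m];print(m.sum(),cv2.minAreaRect(p[:,:2].astype(np.float32)*1000),np.median(p[:,2]))
E
```

```text
t 15.4 pos [566.2  65.9 199.3] head 116.21 tilt [-0.0218 -0.0203 -0.9996] q7 -0.18 F [-0.3 -0.3 -0.4] Mo [ 0.05 -0.05 -0.04] op 0.703
  move mm [13.8  9.5  8.9] yaw 0.004
4181 ((568.239013671875, 83.45767211914062), (17.785993576049805, 106.2081298828125), 26.247764587402344) 0.19423586845505894
```

View pics/w13.png

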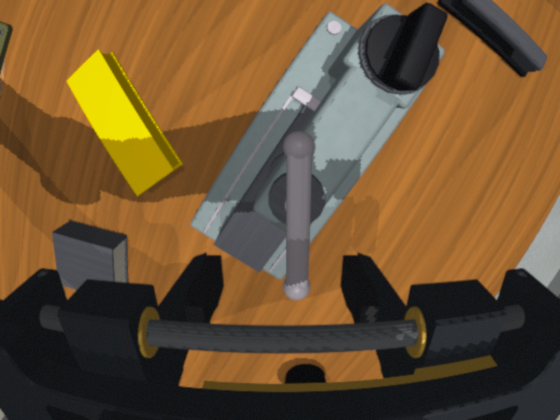

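play_rows(targets=[{"jaw": 0.3,"dx": 0.008,"dy": 0.005,"dz": 0,"yaw": 0},{"jaw": 0.3,"dx": 0.006,"dy": 0.0045,"dz": 0.01,"yaw": 0},{"jaw": 0.3,"dx": 0,"dy": 0,"dz": 0.01,"yaw": 0},{"jaw": 0.3,"dx": 0,"dy": 0,"dz": 0,"yaw": 0},{"jaw": 0.3,"dx": 0,"dy": 0,"dz": 0,"yaw": 0}])

```text
clock: 15.95
tool_pos: [0.5671, 0.0766, 0.1744]
eef_rot: [0.531, 0.847, -0.018, -0.004]
contact_force: [0.6, 0.0, -0.0]
opening: 0.702
```

```bash
python3 go.py 568.3 82.7 144 116.2;  python3 wl.py w14
```

```text
t 15.95 pos [567.1  76.6 174.4] head 115.79 tilt [-0.027  -0.0263 -0.9993] q7 -0.22 F [ 0.6  0.  -0. ] Mo [ 0.04 -0.14 -0.01] op 0.702
  move mm [ 5.3  4.8 30.2] yaw -0.007
```

View pics/w14.png

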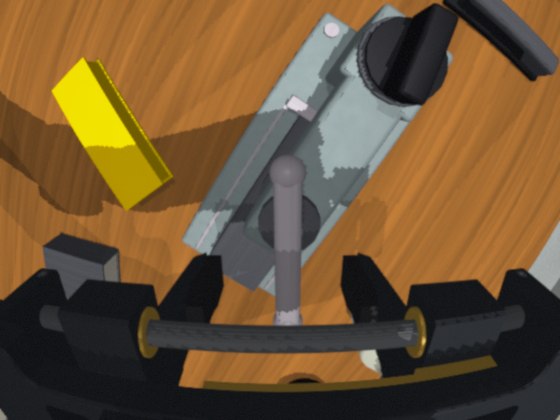

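play_rows(targets=[{"jaw": 0.3,"dx": 0.003,"dy": 0.002,"dz": 0.01,"yaw": -0.004},{"jaw": 0.3,"dx": 0.001,"dy": 0.0015,"dz": 0.01,"yaw": 0},{"jaw": 0.3,"dx": 0,"dy": 0,"dz": 0.008,"yaw": 0},{"jaw": 0.3,"dx": 0,"dy": 0,"dz": 0,"yaw": 0},{"jaw": 0.3,"dx": 0,"dy": 0,"dz": 0,"yaw": 0}])

```text
clock: 16.5
tool_pos: [0.5678, 0.0794, 0.1436]
eef_rot: [0.531, 0.847, -0.019, -0.004]
contact_force: [-1.1, -0.3, -0.8]
opening: 0.701
```

```bash
python3 go.py 567.2 81.6 144 116.2;  python3 wl.py w15
```

```text
t 16.5 pos [567.8  79.4 143.6] head 115.89 tilt [-0.0275 -0.0273 -0.9993] q7 -0.26 F [-1.1 -0.3 -0.8] Mo [ 0.05 -0.13  0.03] op 0.701
  move mm [ 2.2  0.5 -0.4] yaw -0.005
```

View pics/w15.png

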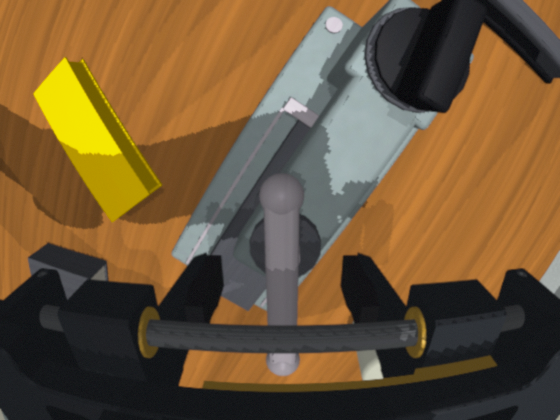

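The bar is centred between the fingers (column 282). Closing on it.

play_rows(targets=[{"jaw": 1,"dx": 0.002,"dy": 0,"dz": 0,"yaw": -0.003},{"jaw": 1,"dx": 0,"dy": 0,"dz": 0,"yaw": 0},{"jaw": 1,"dx": 0,"dy": 0,"dz": 0,"yaw": 0},{"jaw": 1,"dx": 0,"dy": 0,"dz": 0,"yaw": 0},{"jaw": 1,"dx": 0,"dy": 0,"dz": 0,"yaw": 0}], squeeze=58)

```text
clock: 17.05
tool_pos: [0.5674, 0.0817, 0.1448]
eef_rot: [0.529, 0.848, -0.018, -0.004]
contact_force: [0.1, 0.4, -0.7]
opening: 0.27
```

play_rows(targets=[{"jaw": 1,"dx": 0,"dy": 0,"dz": 0,"yaw": 0},{"jaw": 1,"dx": 0,"dy": 0,"dz": 0,"yaw": 0},{"jaw": 1,"dx": 0,"dy": 0,"dz": 0,"yaw": 0},{"jaw": 1,"dx": 0,"dy": 0,"dz": 0,"yaw": 0},{"jaw": 1,"dx": 0,"dy": 0,"dz": 0,"yaw": 0}])

```text
clock: 17.55
tool_pos: [0.5672, 0.0816, 0.1449]
eef_rot: [0.529, 0.848, -0.018, -0.004]
contact_force: [-0.3, 0.1, 0.2]
opening: 0.146
```

```bash
python3 go.py 567.2 81.6 144 116.2;python3 -c "
from plant import r
print(r.get_state()['joint_torque'])"
```

```text
t 17.55 pos [567.2  81.6 144.9] head 116.08 tilt [-0.0257 -0.027  -0.9993] q7 -0.26 F [-0.3  0.1  0.2] Mo [ 0.   -0.13 -0.02] op 0.146
  move mm [0.1 0.  0.9] yaw -0.002
[-5.05235759e-03 -5.09124577e+01 -5.20973369e+00 -1.18757406e+01
 -1.38746525e-02  6.20594504e-02 -1.18855885e-02]
```

play_rows(targets=[{"jaw": 1,"dx": 0,"dy": 0,"dz": 0.0005,"yaw": 0.1},{"jaw": 1,"dx": 0,"dy": 0,"dz": 0.0005,"yaw": 0.1},{"jaw": 1,"dx": 0,"dy": 0,"dz": 0.0005,"yaw": 0.1},{"jaw": 1,"dx": 0,"dy": 0,"dz": 0.0005,"yaw": 0.1},{"jaw": 1,"dx": 0,"dy": 0,"dz": 0.0005,"yaw": 0.1}])

```text
clock: 18.05
tool_pos: [0.5674, 0.0816, 0.1424]
eef_rot: [0.728, 0.686, -0.018, 0.001]
contact_force: [0.3, -0.4, -0.8]
opening: 0.148
```

```bash
python3 go.py 567.2 81.6 142 116.08
```

```text
t 18.05 pos [567.4  81.6 142.4] head 86.6 tilt [-0.0249 -0.0267 -0.9993] q7 -0.65 F [ 0.3 -0.4 -0.8] Mo [0.09 0.03 0.24] op 0.148
  move mm [ 0.  -0.2  0.4] yaw -0.514
```

play_rows(targets=[{"jaw": 1,"dx": 0,"dy": 0,"dz": 0.0005,"yaw": 0.08},{"jaw": 1,"dx": 0,"dy": 0,"dz": 0.0003,"yaw": 0.06},{"jaw": 1,"dx": 0,"dy": 0,"dz": 0.0003,"yaw": 0.06},{"jaw": 1,"dx": 0,"dy": 0,"dz": 0.0003,"yaw": 0.06},{"jaw": 1,"dx": 0,"dy": 0,"dz": 0.0003,"yaw": 0.06}])

```text
clock: 18.55
tool_pos: [0.5675, 0.0815, 0.1407]
eef_rot: [0.831, 0.557, -0.018, 0.005]
contact_force: [0.2, -0.2, -0.1]
opening: 0.148
```

```bash
python3 go.py 567.2 81.6 142 116.08
```

```text
t 18.55 pos [567.5  81.5 140.7] head 67.68 tilt [-0.0243 -0.0276 -0.9993] q7 -0.9 F [ 0.2 -0.2 -0.1] Mo [0.1  0.04 0.26] op 0.148
  move mm [-0.1 -0.4 -1.3] yaw -0.845
```

play_rows(targets=[{"jaw": 1,"dx": 0,"dy": 0,"dz": 0.0003,"yaw": 0.05},{"jaw": 1,"dx": 0,"dy": 0,"dz": 0.0003,"yaw": 0.04},{"jaw": 1,"dx": 0,"dy": 0,"dz": 0.0002,"yaw": 0.04},{"jaw": 1,"dx": 0,"dy": 0,"dz": 0.0002,"yaw": 0.04},{"jaw": 1,"dx": 0,"dy": 0,"dz": 0.0002,"yaw": 0.04}])

```text
clock: 19.05
tool_pos: [0.5676, 0.0815, 0.1396]
eef_rot: [0.886, 0.464, -0.017, 0.007]
contact_force: [0.6, -1.8, 0.9]
opening: 0.147
```

```bash
python3 go.py 567.2 81.6 142 116.08
```

```text
t 19.05 pos [567.6  81.5 139.6] head 55.31 tilt [-0.024  -0.0282 -0.9993] q7 -1.06 F [ 0.6 -1.8  0.9] Mo [0.13 0.08 0.2 ] op 0.147
  move mm [-0.2 -0.4 -2.4] yaw -1.061
```

play_rows(targets=[{"jaw": 1,"dx": 0,"dy": 0,"dz": 0.0002,"yaw": 0.04},{"jaw": 1,"dx": 0,"dy": 0,"dz": 0.0002,"yaw": 0.04},{"jaw": 1,"dx": 0,"dy": 0,"dz": 0.0002,"yaw": 0.04},{"jaw": 1,"dx": 0,"dy": 0,"dz": 0.0002,"yaw": 0.04},{"jaw": 1,"dx": 0,"dy": 0,"dz": 0.0002,"yaw": 0.04}])

```text
clock: 19.55
tool_pos: [0.5677, 0.0814, 0.1386]
eef_rot: [0.929, 0.369, -0.016, 0.009]
contact_force: [-0.6, -0.5, -0.7]
opening: 0.142
```

```bash
python3 go.py 567.2 81.6 142 116.08
```

```text
t 19.55 pos [567.7  81.4 138.6] head 43.32 tilt [-0.0239 -0.0283 -0.9993] q7 -1.21 F [-0.6 -0.5 -0.7] Mo [0.24 0.13 0.25] op 0.142
  move mm [-0.4 -0.4 -3.4] yaw -1.27
```

play_rows(targets=[{"jaw": 1,"dx": 0,"dy": 0,"dz": 0.0002,"yaw": 0.03},{"jaw": 1,"dx": 0,"dy": 0,"dz": 0.0002,"yaw": 0.03},{"jaw": 1,"dx": 0,"dy": 0,"dz": 0.0002,"yaw": 0.03},{"jaw": 1,"dx": 0,"dy": 0,"dz": 0.0002,"yaw": 0.03},{"jaw": 1,"dx": 0,"dy": 0,"dz": 0.0002,"yaw": 0.03}])

```text
clock: 20.05
tool_pos: [0.5677, 0.0814, 0.1378]
eef_rot: [0.956, 0.294, -0.015, 0.01]
contact_force: [-0.3, -1.9, 1.7]
opening: 0.143
```

```bash
python3 go.py 567.2 81.6 142 116.08
```

```text
t 20.05 pos [567.7  81.4 137.8] head 34.15 tilt [-0.0235 -0.0283 -0.9993] q7 -1.33 F [-0.3 -1.9  1.7] Mo [0.25 0.16 0.27] op 0.143
  move mm [-0.5 -0.4 -4.1] yaw -1.43
```

```bash
python3 wl.py w16; python3 - <<'E'
from h import *
from plant import r
d=r.snapshot('side');cv2.imwrite('pics/s5.png',cv2.resize(d['frame'][180:300,180:340,::-1],None,fx=5,fy=5,interpolation=cv2.INTER_CUBIC))
E
python3 go.py 567.2 81.6 142 116.08
```

```text
t 20.15 pos [567.7  81.4 137.8] head 34.22 tilt [-0.0236 -0.0285 -0.9993] q7 -1.33 F [ 0.5 -1.   1.3] Mo [0.25 0.12 0.3 ] op 0.15
  move mm [-0.4 -0.4 -4.2] yaw -1.429
```

View pics/w16.png

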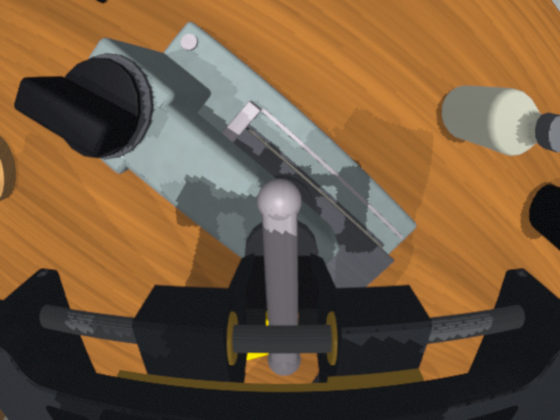

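View pics/s5.png

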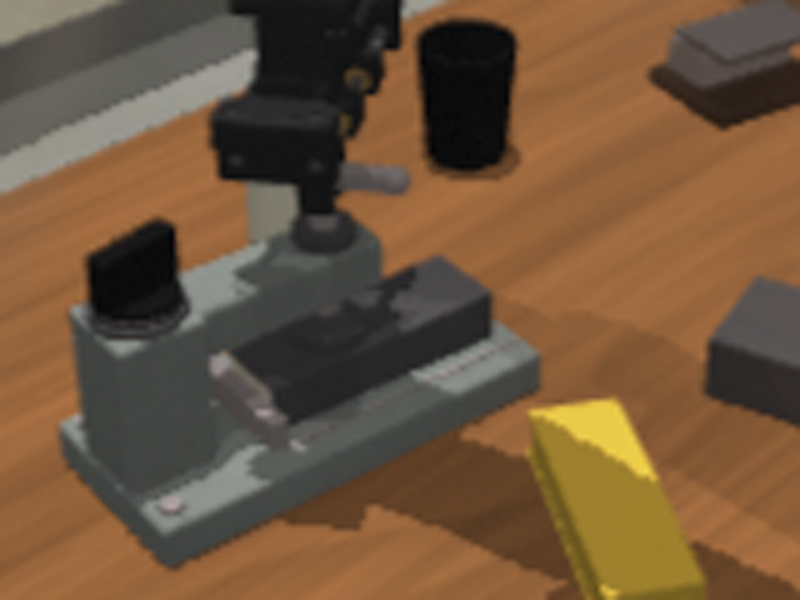

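The bar follows the grip (vertical at column 281), and the side view shows the pad just about on the book. I'll go on gently and watch the torque.

play_rows(targets=[{"jaw": 1,"dx": 0,"dy": 0,"dz": 0.0002,"yaw": 0.04},{"jaw": 1,"dx": 0,"dy": 0,"dz": 0.0002,"yaw": 0.04},{"jaw": 1,"dx": 0,"dy": 0,"dz": 0.0002,"yaw": 0.04},{"jaw": 1,"dx": 0,"dy": 0,"dz": 0.0002,"yaw": 0.04},{"jaw": 1,"dx": 0,"dy": 0,"dz": 0.0002,"yaw": 0.04}])

```text
clock: 20.65
tool_pos: [0.5678, 0.0813, 0.1368]
eef_rot: [0.982, 0.19, -0.014, 0.012]
contact_force: [-1.0, -1.5, 1.9]
opening: 0.144
```

```bash
python3 go.py 567.2 81.6 142 116.08
```

```text
t 20.65 pos [567.8  81.3 136.8] head 21.89 tilt [-0.0233 -0.0283 -0.9993] q7 -1.48 F [-1.  -1.5  1.9] Mo [0.33 0.1  0.43] op 0.144
  move mm [-0.6 -0.4 -5.2] yaw -1.644
```

play_rows(targets=[{"jaw": 1,"dx": 0,"dy": 0,"dz": 0.0002,"yaw": 0.04},{"jaw": 1,"dx": 0,"dy": 0,"dz": 0.0002,"yaw": 0.04},{"jaw": 1,"dx": 0,"dy": 0,"dz": 0.0002,"yaw": 0.04},{"jaw": 1,"dx": 0,"dy": 0,"dz": 0.0002,"yaw": 0.04},{"jaw": 1,"dx": 0,"dy": 0,"dz": 0.0002,"yaw": 0.04}])

```text
clock: 21.15
tool_pos: [0.5678, 0.0813, 0.1358]
eef_rot: [0.996, 0.083, -0.013, 0.013]
contact_force: [-0.2, -1.1, 1.5]
opening: 0.145
```

```bash
python3 go.py 567.2 81.6 142 116.08
```

```text
t 21.15 pos [567.8  81.3 135.8] head 9.53 tilt [-0.0228 -0.0287 -0.9993] q7 -1.63 F [-0.2 -1.1  1.5] Mo [0.38 0.12 0.56] op 0.145
  move mm [-0.7 -0.3 -6.2] yaw -1.86
```

Torque has risen to 0.56 from a baseline of about 0.25. I'll hold still for a reading before releasing.

play_rows(targets=[{"jaw": 1,"dx": 0,"dy": 0,"dz": 0,"yaw": 0.03},{"jaw": 1,"dx": 0,"dy": 0,"dz": 0,"yaw": 0.01},{"jaw": 1,"dx": 0,"dy": 0,"dz": 0,"yaw": 0.005},{"jaw": 1,"dx": 0,"dy": 0,"dz": 0,"yaw": 0},{"jaw": 1,"dx": 0,"dy": 0,"dz": 0,"yaw": 0}])

```text
clock: 21.65
tool_pos: [0.5679, 0.0812, 0.1355]
eef_rot: [0.998, 0.059, -0.012, 0.014]
contact_force: [-0.6, -2.0, 0.7]
opening: 0.144
```

```bash
python3 go.py 567.2 81.6 142 116.08
```

```text
t 21.65 pos [567.9  81.2 135.5] head 6.72 tilt [-0.0225 -0.0295 -0.9993] q7 -1.66 F [-0.6 -2.   0.7] Mo [ 0.3  -0.02  0.51] op 0.144
  move mm [-0.8 -0.3 -6.5] yaw -1.909
```

The static reading is about 0.25 N m above the free torque, so roughly 45–50 N: firmly clamped. I'll release, rise and turn back for the knob.

play_rows(targets=[{"jaw": 0.3,"dx": 0,"dy": 0,"dz": 0,"yaw": 0},{"jaw": 0.3,"dx": 0,"dy": 0,"dz": 0,"yaw": 0},{"jaw": 0.3,"dx": 0,"dy": 0,"dz": 0,"yaw": 0},{"jaw": 0.3,"dx": 0,"dy": 0,"dz": 0,"yaw": 0},{"jaw": 0.3,"dx": 0,"dy": 0,"dz": 0,"yaw": 0}])

```text
clock: 22.15
tool_pos: [0.568, 0.082, 0.1354]
eef_rot: [0.998, 0.057, -0.012, 0.013]
contact_force: [0.4, -0.2, -0.4]
opening: 0.577
```

play_rows(targets=[{"jaw": 0.3,"dx": 0,"dy": 0,"dz": -0.02,"yaw": 0},{"jaw": 0.3,"dx": 0,"dy": 0,"dz": -0.03,"yaw": 0},{"jaw": 0.3,"dx": 0,"dy": 0,"dz": -0.03,"yaw": -0.1},{"jaw": 0.3,"dx": 0,"dy": 0,"dz": 0,"yaw": -0.14},{"jaw": 0.3,"dx": 0,"dy": 0,"dz": 0,"yaw": -0.14}])

```text
clock: 22.65
tool_pos: [0.5693, 0.0844, 0.2179]
eef_rot: [0.968, 0.25, -0.015, 0.011]
contact_force: [1.0, -0.8, -0.8]
opening: 0.7
```

play_rows(targets=[{"jaw": 0.3,"dx": 0,"dy": 0,"dz": 0,"yaw": -0.14},{"jaw": 0.3,"dx": 0,"dy": 0,"dz": 0,"yaw": -0.14},{"jaw": 0.3,"dx": 0,"dy": 0,"dz": 0,"yaw": -0.14},{"jaw": 0.3,"dx": 0,"dy": 0,"dz": 0,"yaw": -0.14},{"jaw": 0.3,"dx": 0,"dy": 0,"dz": 0,"yaw": -0.14}])

```text
clock: 23.15
tool_pos: [0.5696, 0.0842, 0.2191]
eef_rot: [0.815, 0.579, -0.017, 0.005]
contact_force: [0.3, 0.5, -0.0]
opening: 0.698
```

```bash
python3 go.py 584.6 211 190 91.5;  python3 wl.py w17
```

```text
t 23.15 pos [569.6  84.2 219.1] head 70.75 tilt [-0.0221 -0.0292 -0.9993] q7 -0.79 F [ 0.3  0.5 -0. ] Mo [ 0.   -0.09  0.05] op 0.698
  move mm [125.6 -27.4  25.1] yaw -0.362
```

View pics/w17.png

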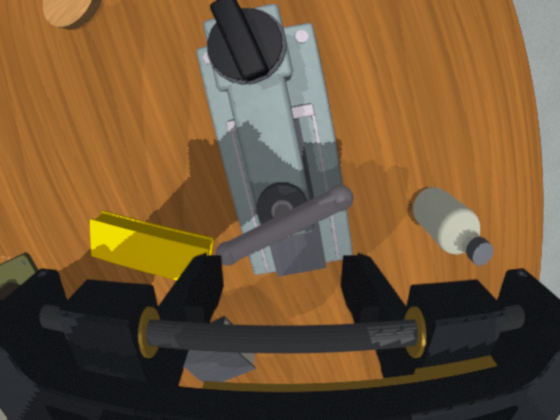

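play_rows(targets=[{"jaw": 0.3,"dx": 0.02,"dy": -0.006,"dz": 0,"yaw": 0},{"jaw": 0.3,"dx": 0.035,"dy": -0.01,"dz": 0,"yaw": 0},{"jaw": 0.3,"dx": 0.03,"dy": -0.008,"dz": 0,"yaw": -0.12},{"jaw": 0.3,"dx": 0,"dy": 0,"dz": 0,"yaw": -0.14},{"jaw": 0.3,"dx": 0,"dy": 0,"dz": 0,"yaw": -0.1}])

```text
clock: 23.7
tool_pos: [0.5752, 0.1734, 0.2159]
eef_rot: [0.699, 0.715, -0.019, 0.002]
contact_force: [-0.2, -1.1, -0.6]
opening: 0.698
```

```bash
python3 go.py 584.6 211 190 91.5;  python3 wl.py w18; python3 - <<'E'
from h import *
s,d=pickle.load(open('w18.pkl','rb'));P=wrist(d,s)
z=P[...,2];f=d['frame'].astype(int)
m=(z>.179)&(z<.192)&(np.hypot(P[...,0]-.5846,P[...,1]-.211)<.045)&(d['z_map']>0)
p=P[m];print(m.sum(),cv2.minAreaRect(p[:,:2].astype(np.float32)*1000),np.median(p[:,2]))
E
```

```text
t 23.7 pos [575.2 173.4 215.9] head 91.37 tilt [-0.0228 -0.0302 -0.9993] q7 -0.63 F [-0.2 -1.1 -0.6] Mo [-0.01 -0.06  0.03] op 0.698
  move mm [38.1 10.9 24.5] yaw -0.002
2290 ((585.136962890625, 211.7160186767578), (17.23641586303711, 56.303096771240234), 3.5412378311157227) 0.1848275644697902
```

View pics/w18.png

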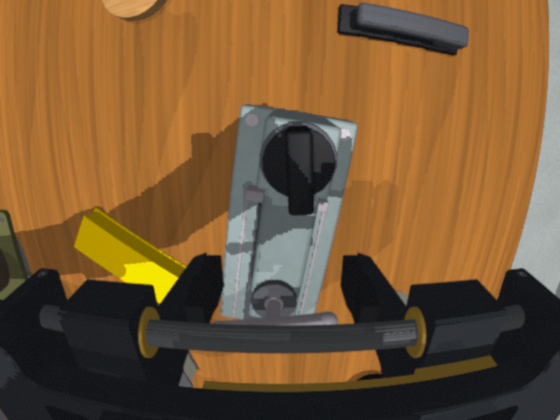

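The knob bar is at (300,170), heading 93.5° and centre (585.1,211.7).

play_rows(targets=[{"jaw": 0.3,"dx": 0.02,"dy": 0.005,"dz": 0,"yaw": -0.037},{"jaw": 0.3,"dx": 0.017,"dy": 0.005,"dz": 0.01,"yaw": 0},{"jaw": 0.3,"dx": 0,"dy": 0,"dz": 0.02,"yaw": 0},{"jaw": 0.3,"dx": 0,"dy": 0,"dz": 0.01,"yaw": 0},{"jaw": 0.3,"dx": 0,"dy": 0,"dz": 0,"yaw": 0}])

```text
clock: 24.25
tool_pos: [0.5828, 0.2115, 0.1716]
eef_rot: [0.69, 0.723, -0.019, 0.002]
contact_force: [-0.3, 0.0, -0.2]
opening: 0.699
```

```bash
python3 go.py 584.1 210.4 133 93.5;  python3 wl.py w19
```

```text
t 24.25 pos [582.8 211.5 171.6] head 92.73 tilt [-0.0236 -0.0299 -0.9993] q7 -0.68 F [-0.3  0.  -0.2] Mo [-0.03 -0.13  0.02] op 0.699
  move mm [-0.1  2.2 38.6] yaw -0.014
```

View pics/w19.png

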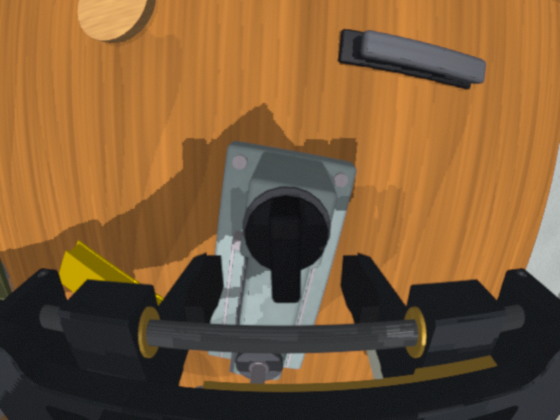

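play_rows(targets=[{"jaw": 0.3,"dx": 0,"dy": 0.002,"dz": 0.01,"yaw": -0.012},{"jaw": 0.3,"dx": 0,"dy": 0,"dz": 0.014,"yaw": 0},{"jaw": 0.3,"dx": 0,"dy": 0,"dz": 0.012,"yaw": 0},{"jaw": 1,"dx": 0,"dy": 0,"dz": 0,"yaw": 0},{"jaw": 1,"dx": 0,"dy": 0,"dz": 0,"yaw": 0}])

```text
clock: 24.8
tool_pos: [0.5853, 0.2093, 0.1339]
eef_rot: [0.687, 0.727, -0.018, 0.002]
contact_force: [-0.2, -0.0, -0.7]
opening: 0.542
```

```bash
python3 go.py 584.1 210.4 133 93.5
```

```text
t 24.8 pos [585.3 209.3 133.9] head 93.24 tilt [-0.0215 -0.03   -0.9993] q7 -0.69 F [-0.2 -0.  -0.7] Mo [ 0.03 -0.09 -0.  ] op 0.542
  move mm [ 1.2 -1.1  0.9] yaw -0.005
```

play_rows(targets=[{"jaw": 1,"dx": 0.001,"dy": -0.001,"dz": 0,"yaw": -0.004},{"jaw": 1,"dx": 0,"dy": 0,"dz": 0,"yaw": 0},{"jaw": 1,"dx": 0,"dy": 0,"dz": 0,"yaw": 0},{"jaw": 1,"dx": 0,"dy": 0,"dz": 0,"yaw": 0},{"jaw": 1,"dx": 0,"dy": 0,"dz": 0,"yaw": 0}])

```text
clock: 25.3
tool_pos: [0.5846, 0.2108, 0.135]
eef_rot: [0.685, 0.728, -0.017, 0.003]
contact_force: [0.0, -0.2, -2.8]
opening: 0.194
```

play_rows(targets=[{"jaw": 1,"dx": 0,"dy": 0,"dz": 0,"yaw": 0},{"jaw": 1,"dx": 0,"dy": 0,"dz": 0,"yaw": 0},{"jaw": 1,"dx": 0,"dy": 0,"dz": 0,"yaw": 0},{"jaw": 1,"dx": 0,"dy": 0,"dz": 0,"yaw": 0},{"jaw": 1,"dx": 0,"dy": 0,"dz": 0,"yaw": 0}])

```text
clock: 25.8
tool_pos: [0.5846, 0.2108, 0.135]
eef_rot: [0.685, 0.728, -0.017, 0.003]
contact_force: [0.5, 0.7, -0.5]
opening: 0.187
```

```bash
python3 go.py 584.1 210.4 133 93.5; python3 wl.py w20
```

```text
t 25.8 pos [584.6 210.8 135. ] head 93.5 tilt [-0.0197 -0.029  -0.9994] q7 -0.69 F [ 0.5  0.7 -0.5] Mo [ 0.02 -0.24 -0.07] op 0.187
  move mm [-0.3 -0.5  2. ] yaw -0.0
```

View pics/w20.png

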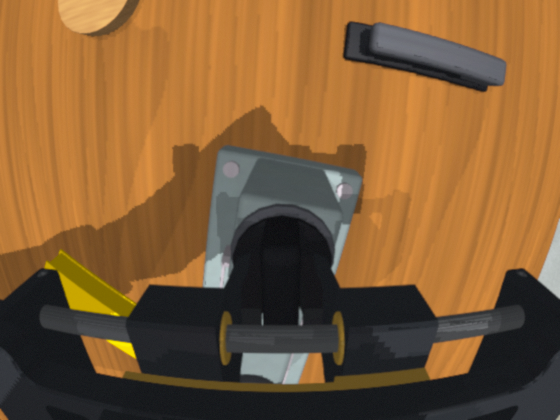

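The knob is gripped (opening 16.5 mm). I'll turn clockwise, the first 0.25 rad freely, then in small steps to find the bite.

play_rows(targets=[{"jaw": 1,"dx": 0,"dy": 0,"dz": 0,"yaw": 0.05},{"jaw": 1,"dx": 0,"dy": 0,"dz": 0,"yaw": 0.05},{"jaw": 1,"dx": 0,"dy": 0,"dz": 0,"yaw": 0.05},{"jaw": 1,"dx": 0,"dy": 0,"dz": 0,"yaw": 0.05},{"jaw": 1,"dx": 0,"dy": 0,"dz": 0,"yaw": 0.04}])

```text
clock: 26.35
tool_pos: [0.5846, 0.2108, 0.135]
eef_rot: [0.77, 0.637, -0.017, 0.005]
contact_force: [-0.2, -0.4, -1.2]
opening: 0.186
```

```bash
python3 go.py 584.6 210.8 135 93.5
```

```text
t 26.35 pos [584.6 210.8 135. ] head 79.23 tilt [-0.0199 -0.0286 -0.9994] q7 -0.88 F [-0.2 -0.4 -1.2] Mo [ 0.02 -0.14  0.07] op 0.186
  move mm [ 0. -0.  0.] yaw -0.249
```

play_rows(targets=[{"jaw": 1,"dx": 0,"dy": 0,"dz": 0,"yaw": 0.015},{"jaw": 1,"dx": 0,"dy": 0,"dz": 0,"yaw": 0.015},{"jaw": 1,"dx": 0,"dy": 0,"dz": 0,"yaw": 0.015},{"jaw": 1,"dx": 0,"dy": 0,"dz": 0,"yaw": 0.01},{"jaw": 1,"dx": 0,"dy": 0,"dz": 0,"yaw": 0.01}])

```text
clock: 26.85
tool_pos: [0.5846, 0.2108, 0.135]
eef_rot: [0.792, 0.611, -0.017, 0.005]
contact_force: [-0.3, -0.1, -1.1]
opening: 0.184
```

```bash
python3 go.py 584.6 210.8 135 93.5
```

```text
t 26.85 pos [584.6 210.8 135. ] head 75.32 tilt [-0.0201 -0.0286 -0.9994] q7 -0.93 F [-0.3 -0.1 -1.1] Mo [ 0.04 -0.13  0.04] op 0.184
  move mm [-0. -0. -0.] yaw -0.317
```

play_rows(targets=[{"jaw": 1,"dx": 0,"dy": 0,"dz": 0,"yaw": 0.01},{"jaw": 1,"dx": 0,"dy": 0,"dz": 0,"yaw": 0.01},{"jaw": 1,"dx": 0,"dy": 0,"dz": 0,"yaw": 0.01},{"jaw": 1,"dx": 0,"dy": 0,"dz": 0,"yaw": 0.01},{"jaw": 1,"dx": 0,"dy": 0,"dz": 0,"yaw": 0.01}])

```text
clock: 27.35
tool_pos: [0.5846, 0.2108, 0.135]
eef_rot: [0.808, 0.589, -0.017, 0.006]
contact_force: [-0.2, -0.0, -0.9]
opening: 0.189
```

```bash
python3 go.py 584.6 210.8 135 93.5
```

```text
t 27.35 pos [584.6 210.8 135. ] head 72.21 tilt [-0.0201 -0.0285 -0.9994] q7 -0.97 F [-0.2 -0.  -0.9] Mo [ 0.12 -0.14  0.05] op 0.189
  move mm [ 0. -0. -0.] yaw -0.372
```

play_rows(targets=[{"jaw": 1,"dx": 0,"dy": 0,"dz": 0,"yaw": 0.01},{"jaw": 1,"dx": 0,"dy": 0,"dz": 0,"yaw": 0.01},{"jaw": 1,"dx": 0,"dy": 0,"dz": 0,"yaw": 0.01},{"jaw": 1,"dx": 0,"dy": 0,"dz": 0,"yaw": 0.01},{"jaw": 1,"dx": 0,"dy": 0,"dz": 0,"yaw": 0.01}])

```text
clock: 27.85
tool_pos: [0.5846, 0.2108, 0.135]
eef_rot: [0.824, 0.567, -0.016, 0.006]
contact_force: [0.0, -0.2, -1.5]
opening: 0.187
```

```bash
python3 go.py 584.6 210.8 135 93.5
```

```text
t 27.85 pos [584.6 210.8 135. ] head 69.08 tilt [-0.0202 -0.0284 -0.9994] q7 -1.01 F [ 0.  -0.2 -1.5] Mo [ 0.06 -0.13  0.  ] op 0.187
  move mm [-0. -0. -0.] yaw -0.426
```

play_rows(targets=[{"jaw": 1,"dx": 0,"dy": 0,"dz": 0,"yaw": 0.01},{"jaw": 1,"dx": 0,"dy": 0,"dz": 0,"yaw": 0.01},{"jaw": 1,"dx": 0,"dy": 0,"dz": 0,"yaw": 0.01},{"jaw": 1,"dx": 0,"dy": 0,"dz": 0,"yaw": 0.01},{"jaw": 1,"dx": 0,"dy": 0,"dz": 0,"yaw": 0.01}])

```text
clock: 28.35
tool_pos: [0.5846, 0.2109, 0.135]
eef_rot: [0.839, 0.544, -0.016, 0.006]
contact_force: [0.5, -0.1, -1.6]
opening: 0.186
```

```bash
python3 go.py 584.6 210.8 135 93.5
```

```text
t 28.35 pos [584.6 210.9 135. ] head 65.95 tilt [-0.0202 -0.0283 -0.9994] q7 -1.05 F [ 0.5 -0.1 -1.6] Mo [ 0.04 -0.07  0.11] op 0.186
  move mm [-0.1  0.  -0. ] yaw -0.481
```

play_rows(targets=[{"jaw": 1,"dx": 0,"dy": 0,"dz": 0,"yaw": 0.005},{"jaw": 1,"dx": 0,"dy": 0,"dz": 0,"yaw": 0.005},{"jaw": 1,"dx": 0,"dy": 0,"dz": 0,"yaw": 0.005},{"jaw": 1,"dx": 0,"dy": 0,"dz": 0,"yaw": 0.005},{"jaw": 1,"dx": 0,"dy": 0,"dz": 0,"yaw": 0.005}])

```text
clock: 28.85
tool_pos: [0.5846, 0.2108, 0.135]
eef_rot: [0.846, 0.533, -0.016, 0.007]
contact_force: [-0.6, -0.1, -1.0]
opening: 0.191
```

```bash
python3 go.py 584.6 210.8 135 93.5
```

```text
t 28.85 pos [584.6 210.8 135. ] head 64.46 tilt [-0.02   -0.0286 -0.9994] q7 -1.07 F [-0.6 -0.1 -1. ] Mo [ 0.11 -0.02  0.31] op 0.191
  move mm [-0. -0. -0.] yaw -0.507
```

play_rows(targets=[{"jaw": 1,"dx": 0,"dy": 0,"dz": 0,"yaw": 0.01},{"jaw": 1,"dx": 0,"dy": 0,"dz": 0,"yaw": 0.005},{"jaw": 1,"dx": 0,"dy": 0,"dz": 0,"yaw": 0.005},{"jaw": 1,"dx": 0,"dy": 0,"dz": 0,"yaw": 0.005},{"jaw": 1,"dx": 0,"dy": 0,"dz": 0,"yaw": 0.005}])

```text
clock: 29.35
tool_pos: [0.5846, 0.2108, 0.135]
eef_rot: [0.854, 0.52, -0.016, 0.007]
contact_force: [-0.4, 0.2, -1.1]
opening: 0.188
```

```bash
python3 go.py 584.6 210.8 135 93.5
```

```text
t 29.35 pos [584.6 210.8 135. ] head 62.65 tilt [-0.0199 -0.0289 -0.9994] q7 -1.1 F [-0.4  0.2 -1.1] Mo [ 0.07 -0.07  0.3 ] op 0.188
  move mm [-0. -0. -0.] yaw -0.538
```

The bite shows at 0.49 rad: torque goes 0.05 → 0.11 → 0.31 between 0.43 and 0.507, then stays flat. I want a tool turn of about 1.28 rad (0.487 + 0.785 + a little grip compliance), so 0.745 more.

play_rows(targets=[{"jaw": 1,"dx": 0,"dy": 0,"dz": 0,"yaw": 0.07},{"jaw": 1,"dx": 0,"dy": 0,"dz": 0,"yaw": 0.07},{"jaw": 1,"dx": 0,"dy": 0,"dz": 0,"yaw": 0.07},{"jaw": 1,"dx": 0,"dy": 0,"dz": 0,"yaw": 0.07},{"jaw": 1,"dx": 0,"dy": 0,"dz": 0,"yaw": 0.07}])

```text
clock: 29.85
tool_pos: [0.5846, 0.2109, 0.135]
eef_rot: [0.934, 0.356, -0.014, 0.009]
contact_force: [-0.6, -1.3, -0.8]
opening: 0.184
```

```bash
python3 go.py 584.6 210.8 135 93.5
```

```text
t 29.85 pos [584.6 210.9 135. ] head 41.76 tilt [-0.0202 -0.028  -0.9994] q7 -1.37 F [-0.6 -1.3 -0.8] Mo [0.18 0.01 0.32] op 0.184
  move mm [-0.1  0.  -0. ] yaw -0.903
```

play_rows(targets=[{"jaw": 1,"dx": 0,"dy": 0,"dz": 0,"yaw": 0.07},{"jaw": 1,"dx": 0,"dy": 0,"dz": 0,"yaw": 0.07},{"jaw": 1,"dx": 0,"dy": 0,"dz": 0,"yaw": 0.07},{"jaw": 1,"dx": 0,"dy": 0,"dz": 0,"yaw": 0.07},{"jaw": 1,"dx": 0,"dy": 0,"dz": 0,"yaw": 0.05}])

```text
clock: 30.35
tool_pos: [0.5847, 0.2109, 0.135]
eef_rot: [0.982, 0.19, -0.013, 0.011]
contact_force: [0.3, -0.9, -0.8]
opening: 0.187
```

```bash
python3 go.py 584.6 210.8 135 93.5
```

```text
t 30.35 pos [584.7 210.9 135. ] head 21.9 tilt [-0.0203 -0.0272 -0.9994] q7 -1.62 F [ 0.3 -0.9 -0.8] Mo [0.38 0.05 0.28] op 0.187
  move mm [-0.1  0.1 -0. ] yaw -1.25
```

play_rows(targets=[{"jaw": 1,"dx": 0,"dy": 0,"dz": 0,"yaw": 0.015},{"jaw": 1,"dx": 0,"dy": 0,"dz": 0,"yaw": 0.012},{"jaw": 1,"dx": 0,"dy": 0,"dz": 0,"yaw": 0.003},{"jaw": 1,"dx": 0,"dy": 0,"dz": 0,"yaw": 0},{"jaw": 1,"dx": 0,"dy": 0,"dz": 0,"yaw": 0}])

```text
clock: 30.85
tool_pos: [0.5847, 0.211, 0.135]
eef_rot: [0.984, 0.175, -0.012, 0.011]
contact_force: [-0.1, -1.4, -0.2]
opening: 0.184
```

```bash
python3 go.py 584.6 210.8 135 93.5
```

```text
t 30.85 pos [584.7 211.  135. ] head 20.13 tilt [-0.0205 -0.0268 -0.9994] q7 -1.64 F [-0.1 -1.4 -0.2] Mo [0.35 0.09 0.32] op 0.184
  move mm [-0.1  0.1 -0. ] yaw -1.281
```

Reached 1.281 rad. I'll release, rise straight up and look.

play_rows(targets=[{"jaw": 0.3,"dx": 0,"dy": 0,"dz": 0,"yaw": 0},{"jaw": 0.3,"dx": 0,"dy": 0,"dz": 0,"yaw": 0},{"jaw": 0.3,"dx": 0,"dy": 0,"dz": 0,"yaw": 0},{"jaw": 0.3,"dx": 0,"dy": 0,"dz": 0,"yaw": 0},{"jaw": 0.3,"dx": 0,"dy": 0,"dz": 0,"yaw": 0}])

```text
clock: 31.35
tool_pos: [0.5849, 0.2117, 0.1355]
eef_rot: [0.985, 0.174, -0.012, 0.011]
contact_force: [0.7, -0.0, 0.2]
opening: 0.621
```

play_rows(targets=[{"jaw": 0.3,"dx": 0,"dy": 0,"dz": -0.02,"yaw": 0},{"jaw": 0.3,"dx": 0,"dy": 0,"dz": -0.04,"yaw": 0},{"jaw": 0.3,"dx": 0,"dy": 0,"dz": -0.04,"yaw": 0},{"jaw": 0.3,"dx": -0.03,"dy": 0,"dz": -0.02,"yaw": 0},{"jaw": 0.3,"dx": -0.04,"dy": 0,"dz": 0,"yaw": 0}])

```text
clock: 31.85
tool_pos: [0.5237, 0.1924, 0.2602]
eef_rot: [0.985, 0.174, -0.011, 0.01]
contact_force: [0.4, 0.4, -0.3]
opening: 0.702
```

play_rows(targets=[{"jaw": 0.3,"dx": -0.04,"dy": 0,"dz": 0,"yaw": 0},{"jaw": 0.3,"dx": -0.04,"dy": 0,"dz": 0,"yaw": 0},{"jaw": 0.3,"dx": -0.03,"dy": 0,"dz": 0,"yaw": 0},{"jaw": 0.3,"dx": 0,"dy": 0,"dz": 0,"yaw": 0},{"jaw": 0.3,"dx": 0,"dy": 0,"dz": 0,"yaw": 0}])

```text
clock: 32.35
tool_pos: [0.4126, 0.1518, 0.2654]
eef_rot: [0.985, 0.175, -0.01, 0.01]
contact_force: [0.4, 0.7, 0.0]
opening: 0.695
```

```bash
python3 go.py 584.6 210.8 135 93.5; python3 wl.py w21; python3 - <<'E'
from h import *
from plant import r
s,d=pickle.load(open('w21.pkl','rb'));P=wrist(d,s);z=P[...,2]
m=(z>.179)&(z<.192)&(np.hypot(P[...,0]-.5846,P[...,1]-.211)<.04)&(d['z_map']>0)
p=P[m];print('knob',m.sum(),cv2.minAreaRect(p[:,:2].astype(np.float32)*1000))
O=np.array([568.4,82.3]);a=np.radians(82.75);u=np.array([np.cos(a),np.sin(a)]);v=np.array([-u[1],u[0]])
q=P[...,:2]*1000-O;X=q@u;Y=q@v
m=(z>.058)&(z<.069)&(abs(Y)<45)&(X<-32)&(X>-150)&(d['z_map']>.05)
if m.sum()>100:
    k=np.stack([X,Y],-1)[m].astype(np.float32);print('book',m.sum(),cv2.minAreaRect(k),k.min(0),k.max(0))
for n in('side','top'):
    d=r.snapshot(n);pickle.dump(d,open(n+'_end.pkl','wb'));cv2.imwrite(f'pics/{n}_end.png',d['frame'][:,:,::-1])
    P=cloud(d);z=P[...,2];m=(z>.178)&(z<.195)&(np.hypot(P[...,0]-.5846,P[...,1]-.211)<.04);p=P[m]
    if len(p)>20:print(n,'knob',len(p),cv2.minAreaRect(p[:,:2].astype(np.float32)*1000))
E
```

```text
t 32.35 pos [412.6 151.8 265.4] head 20.1 tilt [-0.0169 -0.0231 -0.9996] q7 -1.69 F [0.4 0.7 0. ] Mo [ 0.05 -0.08 -0.04] op 0.695
  move mm [184.8   1.7 126. ] yaw -1.281
knob 247 ((562.473388671875, 202.75604248046875), (8.525545120239258, 16.61322593688965), 19.65231704711914)
book 1566 ((-71.4117431640625, 1.0616493225097656), (59.05869674682617, 78.21422576904297), 89.35026550292969) [-110.27683   -28.467743] [-32.004826  30.752504]
side knob 100 ((581.85302734375, 211.16827392578125), (56.03007507324219, 20.986621856689453), 19.318763732910156)
top knob 143 ((584.5889892578125, 210.10350036621094), (55.11188507080078, 16.785940170288086), 21.089221954345703)
```

View pics/w21.png

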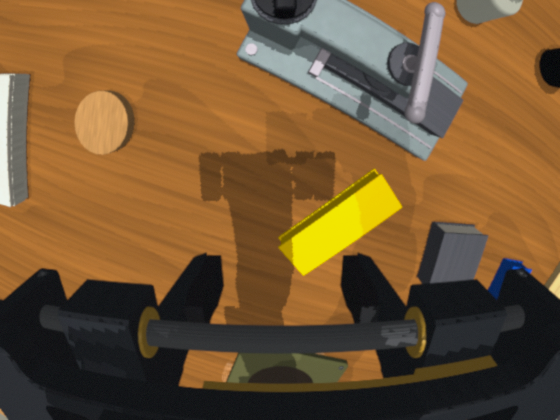

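View pics/side_end.png

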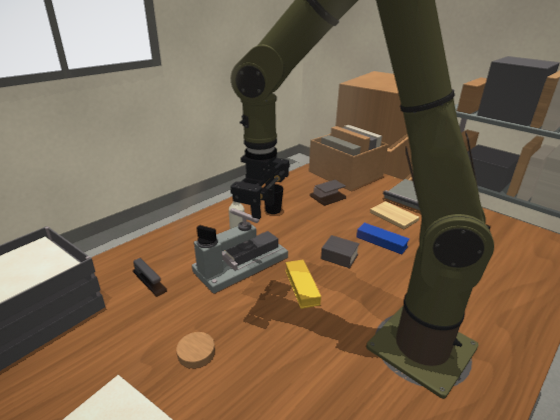

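View pics/top_end.png

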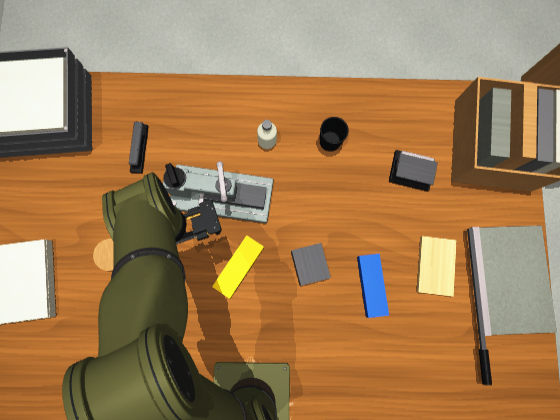

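The book's rear is at press x -110 with about 1 mm lateral offset. The knob heading is 20 ±1° (tool 20.1°), the bystanders are where they were, and the gripper touches nothing. Handing in.

```bash
python3 -c "
from plant import r
print(r.finish_job())"
```

```text
the job is handed in; nothing more can be done
None
```

The job is handed in at about 32 s, and no verdict was reported. The receipt book is against the back stop, the press is clamped, and the lock knob is about an eighth of a turn past its bite.

**Order of work:** I laid the receipt book on the bed, pushed its end to the stop with both fingers, clamped with the T-handle, then turned the lock knob. The gripper ended clear of everything.

| Check | Result |
|---|---|
| Book | Rear end at press x -110 mm, the seated position. About 1 mm off centre and under 1° of yaw. |
| Clamp | Handle turned about 1.91 rad clockwise. Torque rose about 0.25 N m above the free level, roughly 45–50 N. |
| Lock knob | Bite at 0.49 rad, turned on to 1.28 rad. That is about 0.79 rad (45°) past the bite, within about 0.03. |
| Other things | None seen to have moved in the final views. The arm hid the tape roll in the top view, but the side and wrist views show it. |

**What disagreed:**
- **Fingertips:** they sit about 23 mm short of the reported TCP. The first grasp closed above the book without disturbing it; I corrected every later height for this.
- **Torque slope:** the handle torque rose somewhat faster than the stated 0.35 N m per radian. The turn angle past touch gives about 36–40 N instead of 45–50 N; both are inside the allowed range.
- **Side camera:** it was offset by 3 to 5 mm from the top and wrist cameras, which agreed with each other, so I relied on those two.
- **Final knob angle:** 21.1° from the top camera, 19.3° from the side camera and 20.1° from the tool.

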